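# Lock the V-head into the bayonet socket and lay the pipe on the rests

## Robot

A 6-joint arm with a two-finger parallel gripper is mounted at the origin on the work surface. World frame = base frame: x ahead of the robot, y to its left, z up, the work surface at z = 0. Lengths are in m, angles in rad, forces in N, time in s.
With the tool pointing down it reaches from about 0.3 to 0.775 m from the base axis. Payload 14.6 kg.
Tool frame: the origin (TCP) lies on the front face of the gripper's body, between the roots of the fingers; the fingertips stand 97 mm ahead of it and the grasp point (between the pads) lies 78 mm ahead of it; z points along the fingers, x is the direction in which the jaws open and shut, and the axes are right-handed (so a half turn about z gives the same grasp; the last joint's range is limited). The gripper opens to 94 mm and grips with 3 to 60 N. Pads are 16 mm wide; open, the fingers measure 119 mm over their backs; the gripper's body (75 mm by 177 mm) begins 78 mm behind the grasp point.
Start: joints at [-1.266, 0.3, 1.521, -0, 1.321, -0.067], TCP at [0.2, -0.512, 0.303] pointing down, gripper open.
Joint ranges: [-3.03, 3.03], [-0.79, 2.21], [0.23, 2.52], [-1.04, 4.18], [0, 3.07], [-2.55, 2.55]. Speed limits (rad/s): [2.22, 2.22, 2.57, 3.14, 3.14, 3.14].

## Interface

Orientations are given as [roll, pitch, yaw] about the fixed x, y, z axes, in that order (R = Rz(yaw) Ry(pitch) Rx(roll)).
In Python, from station import sensors, camera, ctrl gives the robot as it stands.
- The arm moves only by the tool move_arm, never from a script. Its argument "rows" is text: rows parted by semicolons, each of 6 numbers parted by spaces: the shift along the tool's x, y, z in mm, then the turn, a rotation vector about the tool's x, y, z in rad. In form: x y z wx wy wz; .... A call has 1 to 20 rows; each row shifts and turns the pose as measured when the row begins, along the tool's axes as they then stand; what a row does not reach is not made up. A row lasts 1/8 s, in which the tool goes at most 62.5 mm and 10.7 degrees, less where a joint would pass 70% of its speed; a pose out of reach is approached as far as the arm can. A call with a gripper value outside its range is refused whole. "grip" is the opening, from -1 (shut) to 1 (fully open), set as the call begins (left out, the last holds). The fingers move at their own pace and stop on an object; "newtons" is the grip in N (left out, the last holds). Time passes only in rows, so rows that do not move let the fingers close. It gives the time, the measured TCP pose, the force and the opening at its end, in the units of the state.
- sensors.get_obs(): the state, without advancing time (a new reading comes with each control period).
- camera(name): name is "side" or "top" or "wrist"; returns a dict with "color" (400x640x3 uint8, blue, green, red), "z_map" (400x640 float32, m along the optical axis (not along the pixel's ray), 0 where there is no reading), "mtx" (3x3 intrinsics, pixels), "position" and "attitude" of the camera in the world; the wrist camera has in their place "hand_eye" (4x4, takes a point from camera to tool coordinates, whose origin is the TCP and whose axes are the tool frame's). Camera axes: x right, y down, z forward; pixel columns grow to the right and rows downward; lengths in m; the calibration is good to about 2 mm. A picture is of the moment at which its call begins: read the wrist's pose just before it.
- ctrl.hand_in(): hands the job in, once; it reports no verdict.
The state is a dict: "time_s": time; "qpos": joint angles; "joint_vel": joint speeds; "tau": joint torques, N m; "ee_pos": TCP position; "eef_rot": TCP orientation; "force": force on the tool from outside, world axes, zero at the start; "moment": the same for the moment, N m; "grip_width": finger opening in m.
Only numpy, scipy, OpenCV 4.12 (cv2) and the standard library are available. Lean on these libraries where they do the work, as an engineer would, in place of code of your own. Each camera call takes 0.05 s, during which the arm holds its last target.

## Task

Get the pipe ready for welding: lower the red V-head into the blue bayonet socket on the fixture with its brass lugs in the open gaps, twist it clockwise (seen from above) under the yellow hooks until both lugs drop into their notches, and let go of it there. Then lay the pipe, roughly centred, in the two V-rests and let go. Leave everything else on the bench where it is.

Things in the scene. Friction and masses are not known exactly. Their poses are not given: they have to be found in the camera images.
- vhead_grip (a point): Loose red V-head, 0.4-0.75 kg, parked upright in a wooden block, stem 20 mm deep in a loose hole; lifts straight out. Point on its axis at grip height. z up, x along V-trough and lugs (half turn is the same). Red block 20 mm thick in x (flat faces to grip), 44 mm in y, from 21 mm below to 12 mm above the point; V arms, also 20 mm thick, above: V bottom at +15 mm, tops at +43 mm, 71 mm wide in y.
- vhead_lugs (a point): Middle of the V-head's two brass lugs: one bar through its 34 mm steel stem, along x, 68 mm tip to tip, 10 mm wide, 8 mm high (this point at half height), 51 mm below the grip point. The stem goes on 29 mm below this point. Same axes as the grip point.
- socket (a point): Fixed bayonet socket: blue ring, 72 mm outside, 38 mm bore, two yellow hooks. Point on its axis at hook-top level, 68 mm above the bench. z up; x points to the fixed V-rest. Open gaps for the lugs, 15 mm wide at the bore, lie +70 deg (anticlockwise from above) from x and opposite; ledge in them 18 mm below the point. Hook undersides 7 mm below the point, 3 mm play over lugs on the ledge.
- notch (a point): Middle of the locked lugs, on the socket's axis, 20 mm below the socket point; same axes. Turned 70 deg clockwise from the gaps the lugs lie along x, over notches 6 mm deeper than the ledge (lug centre on the ledge: 6 mm above this point; locked: at this point). A solid stop lies behind the notches. No spring: the head drops by its weight or is lowered. Locked, the grip point is 51 mm above this point.
- pipe_seat (a point): Where the pipe's middle belongs: 144 mm above the bench, midway between the socket axis and the fixed steel V-rest, each 80 mm away. x along the pipe's resting direction (socket's axes). Locked V-head and fixed rest have equal 90 deg V's, 20 mm thick. The base plate below is 270 x 90 mm, 12 mm thick.
- pipe_mid (a point): Middle of the axis of the loose light-grey metal pipe, 42 mm in diameter, 240 mm long, 0.35-0.6 kg; x along the pipe (either way). It lies level in a plywood cradle, axis 41 mm above the bench; saddles up to 80 mm either side of the cradle's middle, at least 45 mm free to each side of the pipe's middle; cradle base there 8 mm high.
- flathead: Steel support head with a flat square 56 mm top, 88 mm tall, parked beside the V-head in the other hole, 110 mm away. Origin under its stem. Not needed: leave it.
- chip_hammer: Bystander: the hammer, lying on the bench; leave it.
- wire_brush: Bystander: the wire brush, lying on the bench; leave it.
- spanner: Bystander: the spanner, lying on the bench; leave it.
- gusset_a: Bystander: the oblong steel plate, lying on the bench; leave it.
- magnet: Bystander: the welding magnet, lying on the bench; leave it.
Things that resemble listed ones, but are neither listed nor needed, are in the scene too. What is shaped like the part that bears pipe_mid but purple is not meant.

How it is judged:
On the way:
1. the V-head is locked in the socket: lugs dropped into the notches (x of vhead_grip in the frame of socket between -0.006 and 0.006 m and y of vhead_grip in the frame of socket between -0.008 and 0.008 m and z of vhead_grip in the frame of socket between 0.027 and 0.034 m and angle between the x axis of vhead_grip and the x axis of socket, either way round below 0.14 rad and angle between vhead_grip's own z axis and vertical below 0.12 rad), for 0.2 s.
At the end, for the whole second after the job is handed in: V-head locked: within 6 mm along and 8 mm across of the socket axis, grip point 27 to 34 mm above the socket point, lugs within 8 deg of its x, tilt under 7 deg. Pipe middle within 30 mm along, 8 mm across, 6 mm in height of pipe_seat, axis within 4.6 deg. Both at rest (all of step 1 and x of pipe_mid in the frame of pipe_seat between -0.03 and 0.03 m and y of pipe_mid in the frame of pipe_seat between -0.008 and 0.008 m and z of pipe_mid in the frame of pipe_seat between -0.006 and 0.006 m and angle between the x axis of pipe_mid and the x axis of pipe_seat, either way round below 0.08 rad and linear speed of each of pipe, vhead below 0.02 m/s); the robot touches nothing.
It fails at once if the flat support head or another loose thing on the bench moved more than 4 cm (distance of any of flathead, chip_hammer, wire_brush, spanner, gusset_a, magnet from where it was at the start of the episode above 0.04 m).
It also fails if it takes over 67 s, if anything falls off the work surface, if the arm or the gripper's body presses on something with over 40 N, if the wrist force passes 120 N, or if a joint passes its speed limit or range.

## Working session

There is one attempt and no reset: what is moved stays moved. The work goes in short steps, Python scripts to look and compute and a tool call to move; the robot and the scene stay as the last step left them, time stands still between calls to the robot, and variables do not carry over. Pictures are saved under pics/ and viewed, and the job is handed in when it is done.

Besides the shell and the picture viewer there is one more tool, called after "Request:" as name(argument=value, ...), one argument or row to a line, values as JSON. move_arm: Moves the arm, as the interface text tells. Its arguments: {"type":"object","properties":{"rows":{"type":"string"},"grip":{"type":"number"},"newtons":{"type":"number"}},"required":["rows"]}

```bash
mkdir -p pics; ls
cat > h.py <<'E'
import numpy as np,cv2
from scipy.spatial.transform import Rotation as R
from station import sensors,camera,ctrl
def snap(name,fn=None):
    o=sensors.get_obs(); c=camera(name)
    K=np.array(c['mtx']); 
    if name=='wrist':
        T=np.eye(4);T[:3,:3]=rot(o['eef_rot']);T[:3,3]=o['ee_pos'];T=T@np.array(c['hand_eye'])
    else:
        T=np.eye(4);T[:3,3]=c['position'];a=np.array(c['attitude']);T[:3,:3]=a if a.shape==(3,3) else rot(a)
    if fn:
        cv2.imwrite('pics/'+fn+'.png',c['color']);np.savez('pics/'+fn+'.npz',z=c['z_map'],K=K,T=T,c=c['color'])
    return c['color'],c['z_map'],K,T
def load(fn):
    d=np.load('pics/'+fn+'.npz');return d['c'],d['z'],d['K'],d['T']
def rot(a):
    a=np.array(a)
    return R.from_euler('xyz',a).as_matrix() if a.shape==(3,) else R.from_quat(a).as_matrix()
def cloud(z,K,T):
    v,u=np.mgrid[:z.shape[0],:z.shape[1]]
    P=np.stack([(u-K[0,2])/K[0,0]*z,(v-K[1,2])/K[1,1]*z,z],-1)
    W=P@T[:3,:3].T+T[:3,3]; W[z<=0]=np.nan
    return W
def proj(p,K,T):
    q=(np.asarray(p)-T[:3,3])@T[:3,:3]; return (q/q[...,2:])@K.T
def crop(fn,u0,v0,u1,v1,s,out):
    im=cv2.imread('pics/'+fn+'.png')[v0:v1,u0:u1];cv2.imwrite('pics/'+out+'.png',cv2.resize(im,None,fx=s,fy=s,interpolation=cv2.INTER_CUBIC))
E
python3 - <<'E'
from h import *
print(sensors.get_obs())
for n in['top','side','wrist']:
    c=snap(n,n+'0'); print(n,c[2],c[3])
E
```

```text
pics
{'time_s': 0.0, 'qpos': array([-1.26561681e+00,  3.00472052e-01,  1.52161123e+00, -2.58266745e-05,
        1.32070259e+00, -6.65919955e-02]), 'joint_vel': array([-0.0021988 ,  0.0012918 ,  0.00070696,  0.00091992,  0.000665  ,
       -0.00019323]), 'tau': array([-1.68212486e-03, -5.31807125e+01, -3.52736449e+01,  7.07280566e-02,
        2.45325227e-02, -8.37104449e-05]), 'ee_pos': array([ 0.19974537, -0.51227392,  0.30207299]), 'eef_rot': array([-3.14153821e+00,  1.19223945e-03, -1.19901837e+00]), 'force': array([ 0.28638937,  0.02952763, -0.31137334]), 'moment': array([0.02344937, 0.03453455, 0.00516093]), 'grip_width': 0.09422562415859267}
top [[404.39813737   0.         316.24310661]
 [  0.         404.39813737 203.05899694]
 [  0.           0.           1.        ]] [[ 0.0104131  -0.99203776  0.1255096   0.34593237]
 [-0.99972988 -0.01293669 -0.01930846 -0.03835391]
 [ 0.0207784  -0.12527464 -0.99190449  1.40718072]
 [ 0.          0.          0.          1.        ]]
side [[428.10532242   0.         319.66203402]
 [  0.         428.10532242 200.2756092 ]
 [  0.           0.           1.        ]] [[-0.78104127 -0.32777459  0.53154337 -0.14945225]
 [-0.6243717   0.42568797 -0.65494254  0.73532915]
 [-0.01159809 -0.84341779 -0.53713305  0.76541774]
 [ 0.          0.          0.          1.        ]]
wrist [[331.03988088   0.         317.27348454]
 [  0.         331.03988088 201.45735859]
 [  0.           0.           1.        ]] [[ 0.36441973 -0.89249721 -0.265795    0.27758467]
 [-0.93123373 -0.34969377 -0.10255733 -0.48320915]
 [-0.00141473  0.28489119 -0.95855882  0.38343006]
 [ 0.          0.          0.          1.        ]]
```

View pics/top0.png

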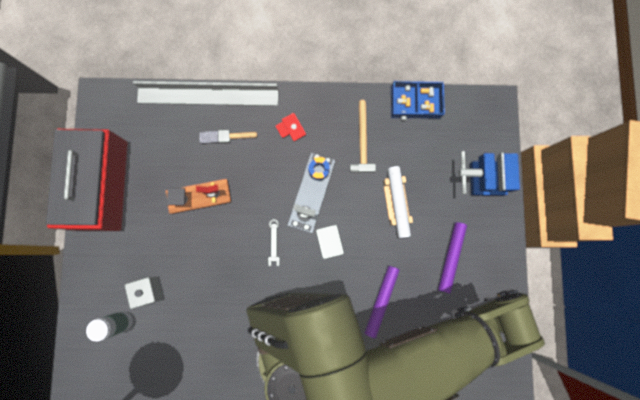

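View pics/side0.png

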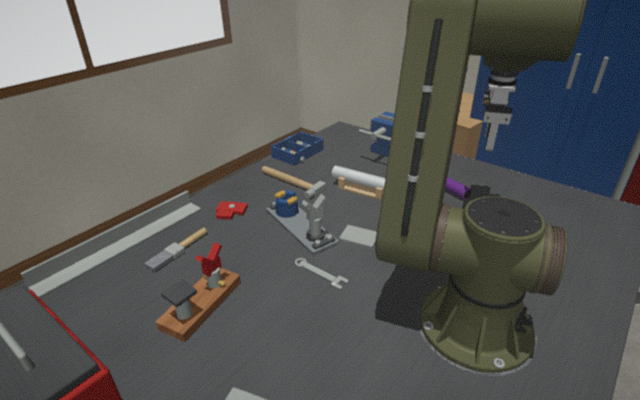

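View pics/wrist0.png

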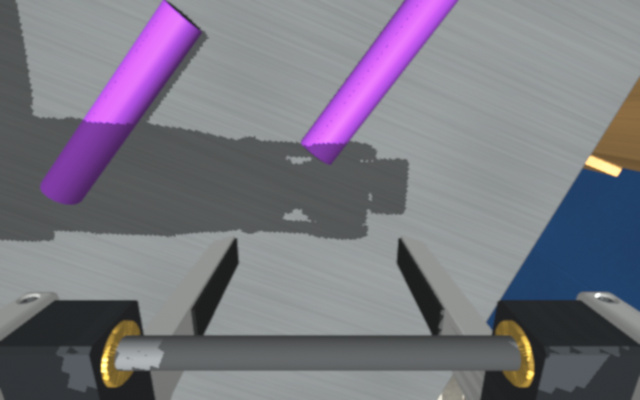

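The top view shows:
- **V-head:** red, at about (208,189), in the wooden block with the flat head at (177,196).
- **Socket:** blue with yellow hooks, at (319,168). The fixed rest is at (305,212).
- **Pipe:** light-grey in a plywood cradle at (399,202). The purple ones at (381,300) and (452,257) are decoys, and the red magnet at (290,126) is a bystander.

Next I'll check enlarged crops and coarse positions.

Run:
```python
from h import *
a=cv2.imread('pics/top0.png')
p=[cv2.resize(a[y-38:y+38,x-50:x+50],(400,300),interpolation=cv2.INTER_CUBIC) for x,y in[(200,192),(312,190),(399,202)]]
s=cv2.imread('pics/side0.png');p.append(cv2.resize(s[230:340,150:297],(400,300),interpolation=cv2.INTER_CUBIC))
cv2.imwrite('pics/crops0.png',np.vstack([np.hstack(p[:2]),np.hstack(p[2:])]))
c,z,K,T=load('top0');W=cloud(z,K,T)
for u,v in[(208,189),(205,190),(213,188),(177,196),(319,168),(305,212),(300,228),(399,202),(396,180),(402,224),(245,230)]: print(u,v,W[v,u].round(3))
```

```text
208 189 [0.553 0.289 0.099]
205 190 [0.548 0.296 0.109]
213 188 [0.553 0.268 0.121]
177 196 [0.529 0.39  0.095]
319 168 [ 0.647 -0.074  0.011]
305 212 [ 0.48  -0.028  0.119]
300 228 [ 0.435 -0.01   0.008]
399 202 [ 0.524 -0.344  0.061]
396 180 [ 0.599 -0.334  0.062]
402 224 [ 0.449 -0.353  0.059]
245 230 [0.427 0.18  0.001]
```

View pics/crops0.png

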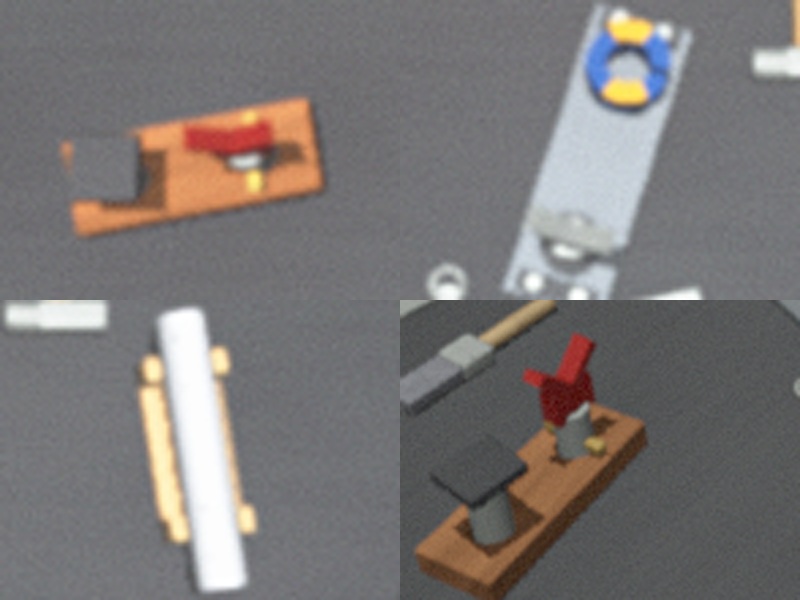

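```bash
cat >> h.py <<'E'
def plan(pos,yaw,n,vertical=True):
    """rows from the present pose to TCP pos, tool down with yaw"""
    o=sensors.get_obs();p=np.array(o['ee_pos']);M=rot(o['eef_rot'])
    G=rot([np.pi,0,yaw]);rv=R.from_matrix(M.T@G).as_rotvec()
    d=(np.array(pos)-p)
    print('t',round(o['time_s'],2),'d',(d*1e3).round(1),'tool d',(M.T@d*1e3).round(1),'rv',rv.round(3),'max/row',np.linalg.norm(d)/n*1e3,np.degrees(np.linalg.norm(rv))/n)
    s=[]
    for i in range(n):
        Mi=M@R.from_rotvec(rv*i/n).as_matrix()
        s.append(' '.join(f'{x:.1f}' for x in Mi.T@d/n*1e3)+' '+' '.join(f'{x:.4f}' for x in rv/n))
    print('; '.join(s))
E
python3 - <<'E'
from h import *
plan([.53,-.34,.33],np.radians(-83),8)
E
```

```text
t 0.15 d [330.2 172.3  27.8] tool d [ -40.6 -370.3  -27.7] rv [0.    0.001 0.25 ] max/row 46.68983247246631 1.7875895499885683
-5.1 -46.3 -3.5 0.0000 0.0001 0.0312; -6.5 -46.1 -3.5 0.0000 0.0001 0.0312; -8.0 -45.9 -3.5 0.0000 0.0001 0.0312; -9.4 -45.6 -3.5 0.0000 0.0001 0.0312; -10.8 -45.3 -3.5 0.0000 0.0001 0.0312; -12.2 -44.9 -3.5 0.0000 0.0001 0.0312; -13.6 -44.5 -3.5 0.0000 0.0001 0.0312; -15.0 -44.1 -3.5 0.0000 0.0001 0.0312
```

Request:
move_arm(
  rows="-5 -50 -4 0 0 0.031; -7 -50 -4 0 0 0.031; -8 -50 -4 0 0 0.031; -9 -50 -4 0 0 0.031; -11 -50 -4 0 0 0.031; -12 -45 -4 0 0 0.031; -14 -45 -3 0 0 0.031; -15 -45 -3 0 0 0.031",
)

```text
time_s: 1.15
ee_pos: [0.5601, -0.3299, 0.3311]
eef_rot: [3.139, 0.004, -1.461]
force: [0.6, -1.3, 0.2]
grip_width: 0.0941
```

Run:
```python
from h import *
snap('wrist','w_pipe')
print(sensors.get_obs()['ee_pos'])
plan([.61,-.06,.33],np.radians(-25),8)
```

```text
[ 0.56387242 -0.3267079   0.33080273]
t 1.2 d [ 46.1 266.7  -0.8] tool d [-259.9  -75.6    1.9] rv [-1.000e-03  5.000e-03 -1.023e+00] max/row 33.833577925324335 7.323602334291019
-32.5 -9.5 0.2 -0.0001 0.0006 -0.1278; -31.0 -13.5 0.2 -0.0001 0.0006 -0.1278; -29.0 -17.4 0.2 -0.0001 0.0006 -0.1278; -26.6 -20.9 0.2 -0.0001 0.0006 -0.1278; -23.7 -24.1 0.2 -0.0001 0.0006 -0.1278; -20.4 -27.0 0.1 -0.0001 0.0006 -0.1278; -16.8 -29.3 0.1 -0.0001 0.0006 -0.1278; -13.0 -31.3 0.1 -0.0001 0.0006 -0.1278
```

View pics/w_pipe.png

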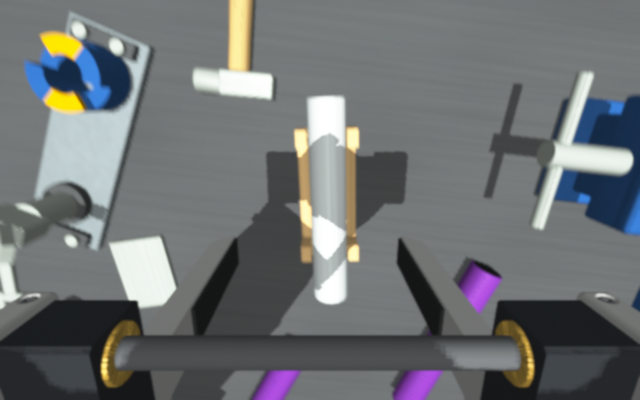

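Request:
move_arm(
  rows="-35 -10 0 0 0.001 -0.128; -33 -14 0 0 0 -0.128; -30 -17 0 0 0 -0.128; -27 -21 0 0 0 -0.128; -24 -24 0 0 0 -0.128; -20 -26 0 0 0 -0.128; -14 -25 0 0 0 -0.128; -10 -25 0 0 0 -0.128; 0 0 0 0 0 0",
)

```text
time_s: 2.33
ee_pos: [0.6052, -0.0571, 0.3278]
eef_rot: [-3.139, 0.009, -0.399]
force: [0.6, 0.0, -0.4]
grip_width: 0.0943
```

Run:
```python
from h import *
snap('wrist','w_fix')
print(sensors.get_obs()['ee_pos'])
plan([.54,.285,.33],np.radians(0),7)
```

```text
[ 0.60510482 -0.05803848  0.32778648]
t 2.38 d [-65.1 343.    2.2] tool d [-1.942e+02 -2.902e+02  2.000e-01] rv [-0.004  0.009 -0.402] max/row 49.88127509068161 3.291573174242285
-27.7 -41.5 0.0 -0.0005 0.0012 -0.0574; -25.3 -43.0 -0.0 -0.0005 0.0012 -0.0574; -22.8 -44.4 -0.1 -0.0005 0.0012 -0.0574; -20.2 -45.6 -0.1 -0.0005 0.0012 -0.0574; -17.6 -46.7 -0.2 -0.0005 0.0012 -0.0574; -14.9 -47.6 -0.2 -0.0005 0.0012 -0.0574; -12.1 -48.4 -0.3 -0.0005 0.0012 -0.0574
```

View pics/w_fix.png

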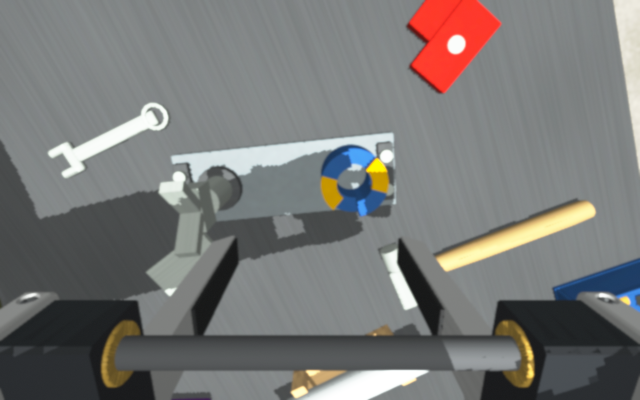

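The socket is at (354,180) with its gaps at about (345,155) and (365,210). The fixed rest is at (190,200). Now I'll move on to the V-head.

Request:
move_arm(
  rows="-28 -42 0 0 0.001 -0.057; -26 -45 0 0 0.001 -0.057; -24 -46 0 0 0.001 -0.057; -20 -47 0 0 0.001 -0.057; -18 -47 0 0 0.001 -0.057; -14 -47 0 0 0.001 -0.057; -10 -40 0 0 0.001 -0.057; 0 0 0 0 0 0",
)

```text
time_s: 3.38
ee_pos: [0.5442, 0.2836, 0.3279]
eef_rot: [-3.139, 0.002, -0.019]
force: [-0.1, -0.2, 0.3]
grip_width: 0.0943
```

Run:
```python
from h import *
snap('wrist','w_v')
o=sensors.get_obs();print(o['ee_pos'],o['eef_rot'])
c,z,K,T=load('w_v');W=cloud(z,K,T)
b,g,r=[c[...,i].astype(int) for i in range(3)]
m=(r>90)&(g<60)&(b<60)&(W[...,2]>.06)
from collections import Counter
print(m.sum(), np.nanmin(W[m],0),np.nanmax(W[m],0))
for lo,hi in[(.06,.09),(.09,.1),(.1,.11),(.11,.12),(.12,.15)]:
    k=m&(W[...,2]>lo)&(W[...,2]<hi);print(lo,k.sum(),np.median(W[k],0) if k.any() else '',np.percentile(W[k],[3,97],axis=0).round(3).tolist() if k.any() else '')
```

```text
[0.54458596 0.28228384 0.32801159] [-3.13958824e+00  2.30114751e-03 -2.07327503e-02]
1573 [0.54082295 0.25212423 0.09798635] [0.59391661 0.32320434 0.33211203]
0.06 0  
0.09 8 [0.55810834 0.28820848 0.09944033] [[0.554, 0.287, 0.098], [0.561, 0.289, 0.1]]
0.1 390 [0.55408714 0.28575865 0.10531726] [[0.546, 0.278, 0.101], [0.563, 0.297, 0.11]]
0.11 439 [0.55472408 0.27640318 0.11479016] [[0.545, 0.269, 0.11], [0.565, 0.307, 0.12]]
0.12 725 [0.55370728 0.30698571 0.12473237] [[0.543, 0.255, 0.12], [0.566, 0.322, 0.129]]
```

View pics/w_v.png

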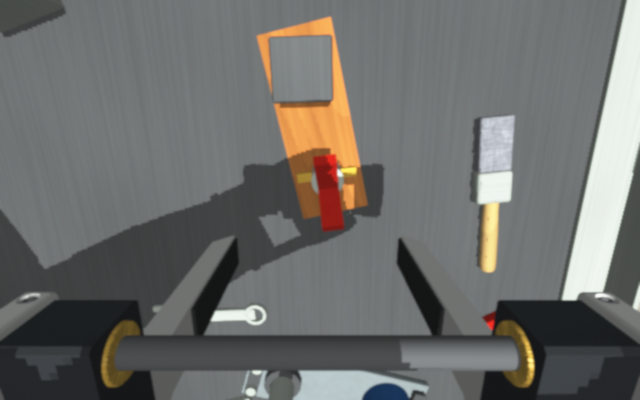

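The V-head is at about (328,190), its lug tips at (303,178) and (349,171). Next I'll compute all three poses precisely.

```bash
python3 - <<'E'
from h import *
c,z,K,T=load('w_v');W=cloud(z,K,T)
b,g,r=[c[...,i].astype(int) for i in range(3)]
m=(r>90)&(g<60)&(b<60)&(W[...,2]>.095)&(W[...,2]<.14)&(abs(W[...,1]-.285)<.06)
k=m
P=W[k][:,:2].astype(np.float32);print('V rect',cv2.minAreaRect(P*1000))
# tops: edges
for y0 in np.arange(.25,.326,.008):
    q=W[k&(abs(W[...,1]-y0)<.004)]
    if len(q)>5: print(y0.round(3),len(q),np.percentile(q[:,0],[4,50,96]).round(4),np.median(q[:,2]).round(4))
# brass lugs
m=(r>120)&(g>90)&(b<90)&(abs(W[...,0]-.555)<.06)&(abs(W[...,1]-.285)<.05)
print('brass',m.sum(),np.percentile(W[m],[2,50,98],axis=0).round(4).tolist())
for s in(-1,1):
    q=W[m&(s*(W[...,0]-.555)>.015)];print(s,len(q),q.mean(0) if len(q) else'',np.percentile(q,[2,98],axis=0).round(4).tolist())
# fixture
c,z,K,T=load('w_fix');W=cloud(z,K,T)
b,g,r=[c[...,i].astype(int) for i in range(3)]
reg=(abs(W[...,0]-.645)<.06)&(abs(W[...,1]+.07)<.06)
y=reg&(r>130)&(g>100)&(b<90)
bl=reg&(b>70)&(r<60)
print('hooks',y.sum(),np.percentile(W[y],[3,50,97],axis=0).round(4).tolist())
print('blue',bl.sum(),np.percentile(W[bl],[3,50,97],axis=0).round(4).tolist())
P=(W[(y|bl)&(W[...,2]>.045)][:,:2]*1000).astype(np.float32);print('enc',cv2.minEnclosingCircle(P))
for i in(0,1):
    q=W[y&((W[...,0]>.645)==i)];print(len(q),q.mean(0))
plate=(abs(W[...,2]-.012)<.004)&(abs(W[...,0]-.55)<.2)&(abs(W[...,1]+.05)<.12)
P=(W[plate][:,:2]*1000).astype(np.float32);print('plate',plate.sum(),cv2.minAreaRect(P))
c,z,K,T=load('w_pipe');W=cloud(z,K,T)
for u,v in[(326,110),(328,200),(330,290)]:print(W[v,u])
E
python3 - <<'E'
import sys;sys.path.insert(0,'.')
import os;os.chdir('.')
from h import *
crop('w_fix',280,110,420,240,4,'cf');crop('w_v',270,130,390,240,5,'cv')
E
```

```text
V rect ((554.255615234375, 287.96795654296875), (19.883338928222656, 70.70719146728516), 6.416769027709961)
0.25 14 [0.5487 0.5538 0.565 ] 0.1222
0.258 141 [0.5483 0.5569 0.5664] 0.1268
0.266 246 [0.5479 0.557  0.566 ] 0.1225
0.274 223 [0.5463 0.5556 0.5648] 0.1144
0.282 213 [0.5455 0.555  0.5636] 0.1067
0.29 139 [0.5456 0.5542 0.5628] 0.102
0.298 128 [0.5448 0.5531 0.5614] 0.1103
0.306 136 [0.544  0.5521 0.56  ] 0.1186
0.314 184 [0.5424 0.5503 0.5597] 0.1264
0.322 138 [0.5417 0.5504 0.5589] 0.1242
brass 2921 [[0.4965, 0.2488, 0.0236], [0.5659, 0.311, 0.0256], [0.5959, 0.334, 0.3488]]
-1 1015 [0.51785172 0.31315112 0.09803353] [[0.4961, 0.277, 0.0239], [0.5385, 0.3343, 0.3489]]
1 1364 [0.58582923 0.28793349 0.10044915] [[0.5716, 0.2462, 0.0234], [0.5981, 0.3322, 0.3488]]
hooks 1283 [[0.6062, -0.0868, 0.0652], [0.6602, -0.0658, 0.0675], [0.6738, -0.0484, 0.3479]]
blue 1498 [[0.6167, -0.103, 0.022], [0.6361, -0.0858, 0.0614], [0.6592, -0.0353, 0.0682]]
enc ((639.8820190429688, -71.00163269042969), 36.194854736328125)
467 [ 0.61308729 -0.06927814  0.06645499]
816 [ 0.66428419 -0.0646148   0.16994128]
plate 9240 ((549.8818969726562, -29.23247528076172), (400.991943359375, 200.44534301757812), 0.5692015290260315)
[ 0.6364893  -0.33033919  0.06218001]
[ 0.54174017 -0.34389108  0.06203528]
[ 0.42916409 -0.36002466  0.06032851]
```

View pics/cf.png

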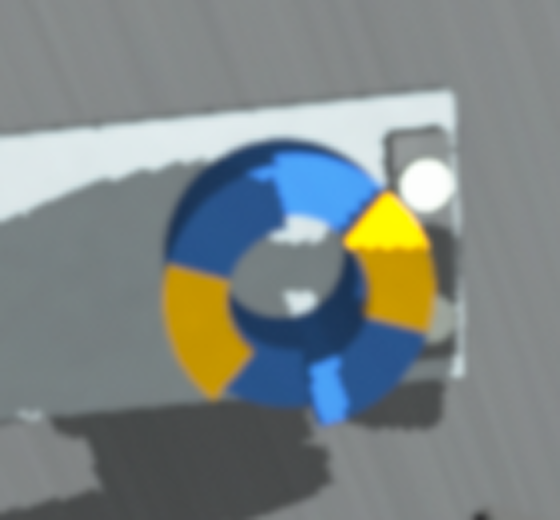

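View pics/cv.png

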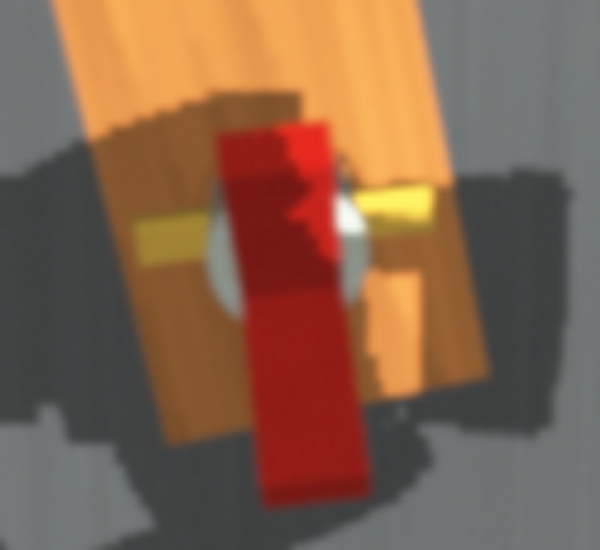

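Run:
```python
from h import *
c,z,K,T=load('w_fix');W=cloud(z,K,T)
b,g,r=[c[...,i].astype(int) for i in range(3)]
m=(W[...,2]>.062)&(W[...,2]<.075)&(abs(W[...,0]-.64)<.06)&(abs(W[...,1]+.07)<.06)
q=W[m];print('n',len(q),np.median(q[:,2]))
P=(q[:,:2]*1000).astype(np.float32);print(cv2.minEnclosingCircle(P))
cx,cy=np.array(cv2.minEnclosingCircle(P)[0])/1000
# robust circle from outer rim
A=np.degrees(np.arctan2(W[...,1]-cy,W[...,0]-cx))%360;Rr=np.hypot(W[...,0]-cx,W[...,1]-cy)
out=[]
for a in range(0,360,6):
    s=m&(abs((A-a+180)%360-180)<3)
    if s.sum()>8: out.append((a,np.percentile(Rr[s],96)))
a,ro=np.array(out).T;a=np.radians(a)
sol=np.linalg.lstsq(np.c_[np.cos(a),np.sin(a),np.ones_like(a)],ro,rcond=None)[0];print('corr',sol)
print([(int(np.degrees(x)),round(y*1e3,1)) for x,y in zip(a,ro)])
cx+=sol[0];cy+=sol[1];print('center',cx,cy)
A=np.degrees(np.arctan2(W[...,1]-cy,W[...,0]-cx))%360;Rr=np.hypot(W[...,0]-cx,W[...,1]-cy)
for a in range(0,360,6):
    s=(Rr>.022)&(Rr<.034)&(abs((A-a+180)%360-180)<3)&(W[...,2]<.1)
    s2=s
    print(a,s.sum(),(np.percentile(W[s][:,2],[10,50,90])*1e3).round(0) if s.any() else '',c[s].mean(0).round() if s.any() else '')
# rect of plate
pm=(W[...,2]>.008)&(W[...,2]<.017)&(abs(W[...,1]+.05)<.1)&(W[...,0]<.72)&(W[...,0]>.4)
P=(W[pm][:,:2]*1000).astype(np.float32);print('plate',pm.sum(),cv2.minAreaRect(P))
v=(W[...,2]>.085)&(W[...,2]<.16)&(W[...,0]<.6)&(W[...,0]>.4)&(abs(W[...,1]+.03)<.1)
P=(W[v][:,:2]*1000).astype(np.float32);print('vrest',v.sum(),cv2.minAreaRect(P),W[v].max(0),W[v].min(0))
c,z,K,T=load('top0');W=cloud(z,K,T)
v=(W[...,2]>.085)&(W[...,2]<.16)&(W[...,0]<.56)&(W[...,0]>.4)&(abs(W[...,1]+.03)<.1)
P=(W[v][:,:2]*1000).astype(np.float32);print('vrest top',v.sum(),cv2.minAreaRect(P),W[v].max(0),W[v].min(0))
pm=(W[...,2]>.007)&(W[...,2]<.017)&(abs(W[...,1]+.05)<.1)&(W[...,0]<.72)&(W[...,0]>.4)
P=(W[pm][:,:2]*1000).astype(np.float32);print('plate',pm.sum(),cv2.minAreaRect(P))
v=(W[...,2]>.06)&(W[...,2]<.08)&(abs(W[...,0]-.64)<.06)&(abs(W[...,1]+.07)<.06)
P=(W[v][:,:2]*1000).astype(np.float32);print('ring top',v.sum(),cv2.minEnclosingCircle(P))
```

```text
n 1944 0.06716947148260441
((640.1282958984375, -70.96043395996094), 36.04791259765625)
corr [-1.18047061e-05  2.81778198e-04  3.53995619e-02]
[(0, np.float64(35.6)), (6, np.float64(35.3)), (12, np.float64(35.1)), (18, np.float64(35.1)), (24, np.float64(35.6)), (29, np.float64(35.5)), (78, np.float64(35.8)), (84, np.float64(35.8)), (90, np.float64(35.8)), (96, np.float64(35.9)), (102, np.float64(35.7)), (108, np.float64(35.6)), (114, np.float64(35.8)), (119, np.float64(35.7)), (126, np.float64(35.8)), (132, np.float64(35.4)), (138, np.float64(35.9)), (144, np.float64(35.4)), (150, np.float64(35.8)), (156, np.float64(35.5)), (162, np.float64(35.6)), (168, np.float64(35.3)), (174, np.float64(35.2)), (180, np.float64(35.1)), (186, np.float64(35.4)), (192, np.float64(35.5)), (198, np.float64(35.0)), (204, np.float64(35.1)), (210, np.float64(35.1)), (258, np.float64(35.4)), (264, np.float64(35.2)), (270, np.float64(35.4)), (276, np.float64(35.6)), (282, np.float64(35.2)), (288, np.float64(34.8)), (294, np.float64(35.6)), (300, np.float64(35.1)), (306, np.float64(35.2)), (312, np.float64(3
[... 2458 characters left out ...]
[66. 67. 68.] [  0. 150. 197.]
plate 9115 ((553.2468872070312, -75.31680297851562), (148.7272186279297, 273.9410400390625), 73.18991088867188)
vrest 2583 ((486.8528137207031, -24.873382568359375), (70.85802459716797, 21.54052734375), 73.03971099853516) [0.50639069 0.01126583 0.14234574] [ 0.46795273 -0.06114952  0.08505874]
vrest top 159 ((481.5048522949219, -24.704071044921875), (70.19930267333984, 24.426513671875), 71.49275207519531) [0.50262448 0.01012785 0.14497456] [ 0.46535465 -0.05948211  0.08544074]
plate 1260 ((559.1326904296875, -51.3192138671875), (316.8321533203125, 194.32244873046875), 0.16053570806980133)
ring top 200 ((636.7064208984375, -72.23735046386719), 36.78122329711914)
```

Run:
```python
from h import *
plan([.5543,.288,.225],.112,4)
```

```text
t 3.42 d [   9.7    5.7 -103. ] tool d [  9.8  -5.7 103. ] rv [-0.002  0.002 -0.133] max/row 25.906592354631666 1.901791326954774
2.5 -1.4 25.8 -0.0005 0.0005 -0.0332; 2.5 -1.4 25.8 -0.0005 0.0005 -0.0332; 2.5 -1.3 25.8 -0.0005 0.0005 -0.0332; 2.5 -1.2 25.8 -0.0005 0.0005 -0.0332
```

Request:
move_arm(
  rows="2.5 -1.5 26 0 0.001 -0.034; 2.5 -1.5 26 0 0 -0.034; 2.5 -1.3 26 0 0 -0.034; 2.3 -1.2 23 0 0 -0.03; 0 0 0 0 0 0",
)

```text
time_s: 4.05
ee_pos: [0.5579, 0.2792, 0.2247]
eef_rot: [-3.141, 0.0, 0.097]
force: [-0.4, -0.1, 0.5]
grip_width: 0.0936
```

Run:
```python
from h import *
snap('wrist','w_v2');c,z,K,T=load('w_v2');W=cloud(z,K,T)
b,g,r=[c[...,i].astype(int) for i in range(3)]
m=(r>90)&(g<60)&(b<60)&(W[...,2]>.095)&(W[...,2]<.14)&(abs(W[...,1]-.285)<.06)
print('V rect',cv2.minAreaRect((W[m][:,:2]*1000).astype(np.float32)),np.percentile(W[m][:,2],[1,99]))
plan([.5543,.288,.164],.112,3)
```

```text
V rect ((554.1566162109375, 288.8900451660156), (19.97938346862793, 68.6476821899414), 5.987581253051758) [0.10048511 0.12867102]
t 4.1 d [ -3.8   8.6 -62. ] tool d [-3.1 -8.8 62. ] rv [-0.002 -0.002 -0.016] max/row 20.913258835027246 0.30002621883459596
-1.0 -2.9 20.7 -0.0005 -0.0006 -0.0052; -1.0 -3.0 20.7 -0.0005 -0.0006 -0.0052; -1.0 -3.0 20.7 -0.0005 -0.0006 -0.0052
```

View pics/w_v2.png

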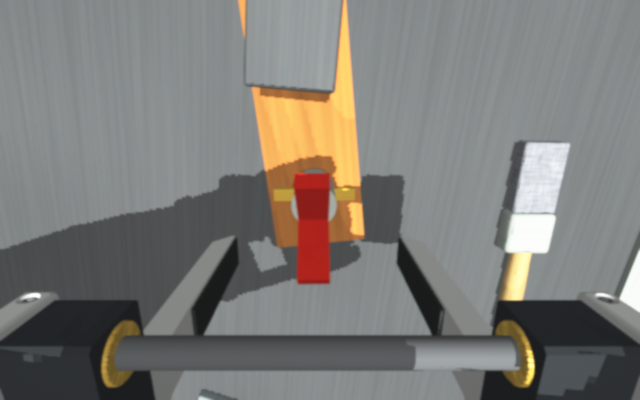

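The head is centred at about (313,225) and sits square to the jaws, in agreement with the first estimate. Descending.

Request:
move_arm(
  rows="-1.5 -5 18 0 0 -0.005; -1 -4 18 0 0 -0.005; -0.5 -1 16 0 0 0; 0 0 4 0 0 0; 0 0 0 0 0 0",
)

```text
time_s: 4.72
ee_pos: [0.5546, 0.2892, 0.168]
eef_rot: [-3.139, -0.004, 0.104]
force: [0.5, -0.3, 0.2]
grip_width: 0.0937
```

Run:
```python
from h import *
plan([.5543,.2885,.164],.108,1)
```

```text
t 4.72 d [-0.3 -0.7 -4. ] tool d [-0.4  0.7  4. ] rv [-0.002 -0.004 -0.004] max/row 4.082301581646278 0.3385588698881843
-0.4 0.7 4.0 -0.0022 -0.0039 -0.0038
```

Request:
move_arm(
  rows="-0.4 0.7 4 -0.002 -0.004 -0.004; 0 0 0 0 0 0; 0 0 0 0 0 0; 0 0 0 0 0 0; 0 0 0 0 0 0; 0 0 0 0 0 0; 0 0 0 0 0 0",
  grip=-1,
  newtons=45,
)

```text
time_s: 5.6
ee_pos: [0.5547, 0.2885, 0.1653]
eef_rot: [-3.141, -0.002, 0.108]
force: [-1.5, -0.2, 1.0]
grip_width: 0.031
```

Run:
```python
from h import *
o=sensors.get_obs();print(o)
```

```text
{'time_s': 5.6, 'qpos': array([4.21012363e-01, 5.99729480e-01, 1.42420842e+00, 2.77108502e-04,
       1.11584565e+00, 3.12588155e-01]), 'joint_vel': array([-6.09076685e-04,  1.31668864e-04,  9.69006722e-04,  1.35877932e-05,
       -5.23208031e-04,  1.22668180e-03]), 'tau': array([-2.19553700e-01, -6.61904311e+01, -3.24343228e+01,  6.83015882e-03,
       -2.42958516e-01,  1.55003512e-03]), 'ee_pos': array([0.55469044, 0.28853253, 0.16525321]), 'eef_rot': array([-3.14079925e+00, -1.64480380e-03,  1.08302014e-01]), 'force': array([-1.4816216 , -0.21032242,  0.98124215]), 'moment': array([-0.07546504,  0.06868356,  0.03289262]), 'grip_width': 0.030996845561335775}
```

Request:
move_arm(
  rows="0 0 0 0 0 0; 0 0 0 0 0 0; 0 0 0 0 0 0",
)

```text
time_s: 5.98
ee_pos: [0.5547, 0.2885, 0.1653]
eef_rot: [-3.141, -0.002, 0.108]
force: [-0.5, -1.4, -0.6]
grip_width: 0.031
```

Request:
move_arm(
  rows="0 0 -3 0 0 0; 0 0 -5 0 0 0; 0 0 -8 0 0 0; 0 0 -12 0 0 0; 0 0 -18 0 0 0; 0 0 -25 0 0 0; 0 0 -25 0 0 0",
)

```text
time_s: 6.85
ee_pos: [0.5539, 0.2881, 0.2651]
eef_rot: [3.141, 0.002, 0.108]
force: [0.0, 0.0, -5.6]
grip_width: 0.0314
```

Run:
```python
from h import *
snap('wrist','w_v3')
print(sensors.get_obs())
plan([.642,-.068,.285],np.radians(53.4),9)
```

```text
{'time_s': 6.9, 'qpos': array([4.20993710e-01, 4.93022724e-01, 1.33246441e+00, 2.18076211e-04,
       1.31332520e+00, 3.12591000e-01]), 'joint_vel': array([ 0.00178615,  0.00600685,  0.01572793, -0.00219381, -0.08551011,
       -0.0004667 ]), 'tau': array([-2.12171841e-01, -4.93740213e+01, -2.50348681e+01,  4.45880333e-02,
       -5.55797238e-01, -1.65648988e-03]), 'ee_pos': array([0.55455293, 0.28845098, 0.26911957]), 'eef_rot': array([-3.14053682e+00, -2.58067087e-03,  1.08346111e-01]), 'force': array([ 1.09581031,  0.42178027, -0.38181859]), 'moment': array([ 0.04048948, -0.19967799,  0.01149743]), 'grip_width': 0.031038474228772657}
t 6.9 d [  87.4 -356.5   15.9] tool d [ 48.4 363.8 -16.1] rv [ 0.    -0.003 -0.824] max/row 40.81824780566157 5.243600222588877
5.4 40.4 -1.8 0.0000 -0.0003 -0.0915; 1.7 40.7 -1.8 0.0000 -0.0003 -0.0915; -2.1 40.7 -1.8 0.0000 -0.0003 -0.0915; -5.8 40.4 -1.8 0.0000 -0.0003 -0.0915; -9.4 39.7 -1.8 0.0000 -0.0003 -0.0915; -13.0 38.6 -1.8 0.0000 -0.0003 -0.0915; -16.5 37.3 -1.8 0.0000 -0.0003 -0.0915; -19.8 35.6 -1.8 0.0000 -0.0003 -0.0915; -23.0 33.7 -1.8 0.0000 -0.0003 -0.0915
```

View pics/w_v3.png

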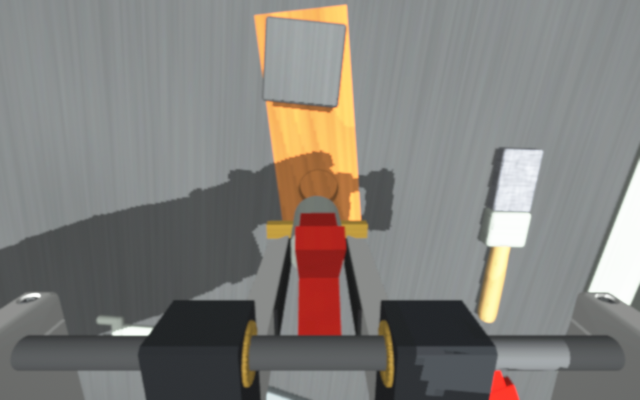

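Run:
```python
from h import *
crop('w_v3',240,170,400,350,4,'cv3')
c,z,K,T=load('w_v3');W=cloud(z,K,T);o=sensors.get_obs()
M=rot(o['eef_rot']);L=(W-np.array(o['ee_pos']))@M*1000
for u,v in[(270,229),(290,229),(345,230),(365,230),(318,205),(318,215),(318,235),(300,235),(338,235),(318,255),(318,290),(303,290),(335,290),(289,270),(350,270),(275,270),(365,270)]: print(u,v,L[v,u].round(1),c[v,u])
```

```text
270 229 [-32.9  -1.1 129.6] [ 65 157 194]
290 229 [-19.7  -0.4 131.5] [ 69 154 188]
345 230 [ 17.4   0.4 131.9] [ 55 124 186]
365 230 [ 31.    0.6 132.5] [ 67 155 190]
318 205 [ -0.9 -15.9 136.1] [114 118 112]
318 215 [ -0.8 -21.3 100. ] [ 24  28 126]
318 235 [ -0.6 -32.2  44.1] [ 28  35 177]
300 235 [ -7.7 -32.   44.4] [ 29  36 177]
338 235 [  7.3 -31.7  45.1] [ 29  35 175]
318 255 [ -0.6 -22.6  46. ] [ 26  30 142]
318 290 [-0.6  5.3 64.9] [ 29  34 176]
303 290 [-7.9  5.6 65.4] [ 29  36 178]
335 290 [ 7.7  5.5 65.4] [ 30  35 175]
289 270 [-16.4   5.   84.4] [55 55 53]
350 270 [14.7 -5.3 65.6] [29 30 28]
275 270 [-20.4  -8.3  59.7] [138 140 137]
365 270 [21.1 -7.9 60.7] [137 139 137]
```

View pics/cv3.png

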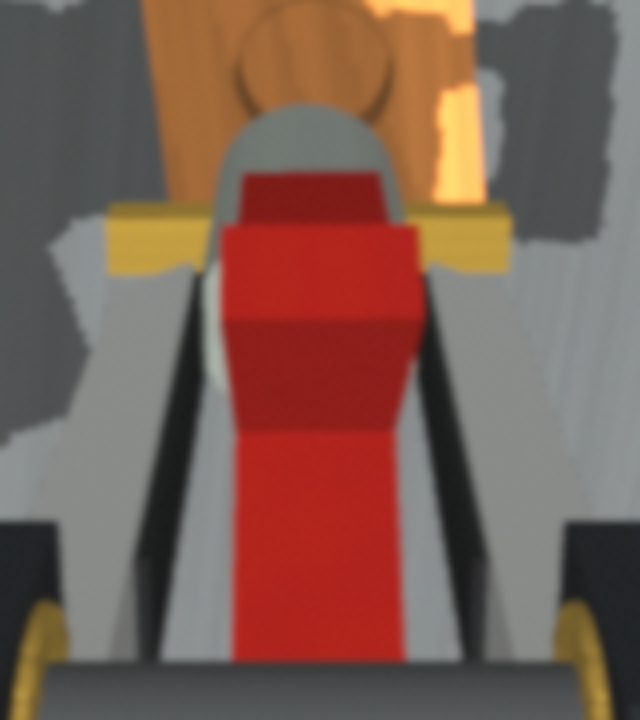

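Run:
```python
from h import *
snap('wrist','w_v4')
c,z,K,T=load('w_v4');W=cloud(z,K,T);o=sensors.get_obs();print(o['ee_pos'],o['force'],o['grip_width'])
M=rot(o['eef_rot']);L=(W-np.array(o['ee_pos']))@M*1000
b,g,r=[c[...,i].astype(int) for i in range(3)]
m=(r>90)&(g<60)&(b<60)&(L[...,2]<130)&(abs(L[...,0])<25)
print('V', cv2.minAreaRect(L[m][:,:2].astype(np.float32)),np.percentile(L[m],[1,50,99],axis=0).round(1).tolist())
m=(r>120)&(g>90)&(b<100)&(abs(L[...,2]-130)<12)&(abs(L[...,1])<15)
for s in(-1,1):
    q=L[m&(s*L[...,0]>12)];print(len(q),np.percentile(q,[2,50,98],axis=0).round(1).tolist())
for v in(240,250,260,280,300):
    for u in range(262,300,4): print((L[v,u]).round(0).tolist(),end=' ')
    print()
```

```text
[0.55454431 0.28845209 0.26716686] [ 0.28325771  0.33209506 -5.26083315] 0.030898307657111258
V ((3.762057304382324, -7.844367980957031), (55.33150863647461, 25.42933464050293), 88.9300765991211) [[-8.4, -34.6, 34.2], [0.9, -8.7, 49.1], [10.4, 18.6, 95.2]]
418 [[-33.7, -5.0, 123.5], [-25.7, -1.7, 124.8], [-16.8, 4.6, 131.6]]
393 [[16.0, -5.1, 124.0], [25.8, -1.8, 125.6], [33.2, 4.7, 133.3]]
[-63.0, 68.0, 268.0] [-59.0, 68.0, 269.0] [-54.0, 68.0, 267.0] [-24.0, -8.0, 89.0] [-22.0, -8.0, 90.0] [-20.0, -9.0, 88.0] [-17.0, -9.0, 89.0] [-16.0, -7.0, 92.0] [-13.0, -7.0, 93.0] [-8.0, -30.0, 38.0] 
[-64.0, 81.0, 269.0] [-27.0, -8.0, 77.0] [-25.0, -8.0, 76.0] [-23.0, -8.0, 76.0] [-21.0, -8.0, 76.0] [-18.0, -8.0, 76.0] [-17.0, -7.0, 79.0] [-15.0, -3.0, 87.0] [-13.0, -0.0, 93.0] [-7.0, -28.0, 35.0] 
[-27.0, -8.0, 65.0] [-25.0, -9.0, 64.0] [-23.0, -8.0, 65.0] [-21.0, -8.0, 64.0] [-19.0, -8.0, 64.0] [-17.0, -9.0, 64.0] [-16.0, -7.0, 68.0] [-15.0, 2.0, 85.0] [-14.0, 6.0, 93.0] [-8.0, -19.0, 43.0] 
[-24.0, -8.0, 45.0] [-22.0, -9.0, 45.0] [-21.0, -8.0, 46.0] [-19.0, -8.0, 45.0] [-17.0, -9.0, 45.0] [-16.0, -7.0, 48.0] [-15.0, 1.0, 62.0] [-32.0, 119.0, 267.0] [-27.0, 120.0, 268.0] [-23.0, 120.0, 268.0] 
[-22.0, -8.0, 30.0] [-20.0, -8.0, 31.0] [-18.0, -8.0, 30.0] [-17.0, -8.0, 30.0] [-16.0, -7.0, 32.0] [-15.0, -0.0, 43.0] [-38.0, 146.0, 267.0] [-33.0, 146.0, 267.0] [-28.0, 146.0, 267.0] [-23.0, 146.0, 267.0]
```

Head is lifted and held: lugs are centred in the tool frame, about 128 mm below the TCP. I'll go to a stand-off beside the socket at insertion yaw, so I can look past the head at the socket.

Run:
```python
from h import *
plan([.688,-.106,.285],np.radians(53.4),10)
```

```text
t 6.95 d [ 133.5 -394.5   17.8] tool d [ 90.1 406.6 -18. ] rv [ 0.    -0.003 -0.824] max/row 41.67983871618798 4.719151870202365
9.0 40.7 -1.8 0.0000 -0.0003 -0.0824; 5.6 41.3 -1.8 0.0000 -0.0003 -0.0824; 2.2 41.6 -1.8 0.0000 -0.0003 -0.0824; -1.2 41.6 -1.8 0.0000 -0.0003 -0.0824; -4.6 41.4 -1.8 0.0000 -0.0003 -0.0824; -8.0 40.9 -1.8 0.0000 -0.0003 -0.0824; -11.4 40.1 -1.8 0.0000 -0.0003 -0.0824; -14.6 39.0 -1.8 0.0000 -0.0003 -0.0824; -17.8 37.7 -1.8 0.0000 -0.0003 -0.0824; -20.8 36.1 -1.8 0.0000 -0.0003 -0.0824
```

Request:
move_arm(
  rows="9 30 -2 0 0 -0.083; 6 42 -2 0 0 -0.083; 2 44 -2 0 0 -0.083; -1 44 -2 0 0 -0.083; -4.5 43 -2 0 0 -0.083; -8 42 -2 0 0 -0.083; -11 41 -2 0 0 -0.083; -15 40 -2 0 0 -0.083; -18 36 -2 0 0 -0.083; -20 30 -2 0 0 -0.082; 0 0 0 0 0 0; 0 0 0 0 0 0",
)

```text
time_s: 8.45
ee_pos: [0.6937, -0.1091, 0.2789]
eef_rot: [-3.135, 0.002, 0.966]
force: [0.0, 0.0, -6.6]
grip_width: 0.0309
```

```bash
cat > meas.py <<'E'
from h import *
import sys
fn=sys.argv[1]
o=sensors.get_obs();snap('wrist',fn);c,z,K,T=load(fn);W=cloud(z,K,T)
print(o['time_s'],o['ee_pos'],o['eef_rot'],o['force'],o['grip_width'])
M=rot(o['eef_rot']);L=(W-np.array(o['ee_pos']))@M*1000
b,g,r=[c[...,i].astype(int) for i in range(3)]
m=(r>100)&(g>70)&(b<110)&(b<.6*g)&(abs(L[...,2]-128)<10)&(abs(L[...,1])<15)
for s in(-1,1):
    q=L[m&(s*L[...,0]>14)]
    if len(q)>5: print('lug',len(q),np.percentile(q,[2,50,98],axis=0).round(1).tolist())
m=(W[...,2]>.062)&(W[...,2]<.075)&(abs(W[...,0]-.64)<.05)&(abs(W[...,1]+.07)<.05)&(abs(b-r)>30)
q=W[m];print('ring n',len(q),np.median(q[:,2]))
from scipy.optimize import least_squares
c0=np.array(cv2.minEnclosingCircle((q[:,:2]*1000).astype(np.float32))[0])/1e3
A=np.degrees(np.arctan2(W[...,1]-c0[1],W[...,0]-c0[0]))%360;Rr=np.hypot(W[...,0]-c0[0],W[...,1]-c0[1])
out=[];gap=[]
for a in range(0,360,5):
    s=m&(abs((A-a+180)%360-180)<2.5)
    if s.sum()>8:
        p=c0+np.percentile(Rr[s],96)*np.array([np.cos(np.radians(a)),np.sin(np.radians(a))]);out.append(p)
    s=(Rr>.022)&(Rr<.034)&(abs((A-a+180)%360-180)<2.5)&(W[...,2]<.1)&(W[...,2]>.03)
    if s.any(): gap.append((a,int(np.median(W[s][:,2])*1e3)))
out=np.array(out)
f=least_squares(lambda x:np.hypot(out[:,0]-x[0],out[:,1]-x[1])-x[2],[*c0,.036],loss='soft_l1',f_scale=.0005)
print('ring',c0,f.x,len(out)); print(gap)
print('ring in tool',((np.array([f.x[0],f.x[1],.068])-o['ee_pos'])@M*1e3).round(1))
E
python3 meas.py w_s1
```

```text
8.45 [ 0.69370959 -0.10913234  0.27891549] [-3.13467877e+00  2.13055793e-03  9.66352774e-01] [ 6.36113433e-04  4.22230944e-02 -6.60934168e+00] 0.030866049967639215
lug 399 [[-34.5, -5.2, 125.4], [-27.0, -2.0, 126.8], [-18.4, 4.2, 133.4]]
lug 352 [[16.6, -5.2, 126.2], [25.3, -1.9, 127.7], [32.2, 4.1, 133.3]]
ring n 2976 0.06724654152791046
ring [ 0.63982526 -0.07080834] [ 0.63980841 -0.07074279  0.03530229] 55
[(0, 67), (5, 67), (10, 67), (15, 67), (20, 67), (25, 67), (30, 49), (35, 49), (40, 48), (45, 49), (50, 49), (55, 49), (60, 49), (65, 49), (70, 49), (75, 49), (80, 67), (85, 67), (90, 67), (95, 67), (100, 67), (105, 67), (110, 67), (115, 67), (120, 67), (125, 67), (130, 67), (135, 67), (140, 67), (145, 67), (150, 67), (155, 67), (160, 67), (165, 67), (170, 67), (175, 67), (180, 67), (185, 67), (190, 67), (195, 67), (200, 67), (205, 67), (210, 65), (215, 49), (220, 49), (225, 49), (230, 49), (235, 49), (240, 49), (245, 49), (250, 49), (255, 49), (260, 67), (265, 67), (270, 67), (275, 67), (280, 67), (285, 67), (290, 67), (295, 67), (300, 67), (305, 67), (310, 67), (315, 67), (320, 67), (325, 67), (330, 67), (335, 67), (340, 67), (345, 67), (350, 67), (355, 67)]
ring in tool [  1.4 -64.7 211.4]
```

View pics/w_s1.png

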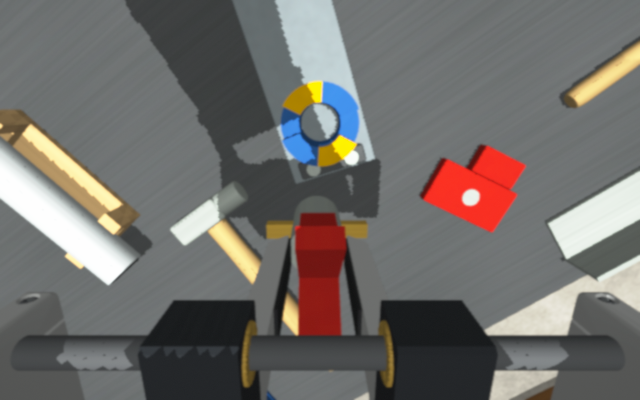

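Run:
```python
from h import *
plan([.6406,-.0704,.245],np.radians(53.6),4)
```

```text
t 8.5 d [-53.1  38.7 -33.9] tool d [  1.8 -65.4  34.4] rv [-0.007  0.002  0.031] max/row 18.48119043301229 0.4565781467783849
0.4 -16.4 8.6 -0.0017 0.0006 0.0078; 0.3 -16.4 8.6 -0.0017 0.0006 0.0078; 0.2 -16.4 8.5 -0.0017 0.0006 0.0078; 0.0 -16.4 8.5 -0.0017 0.0006 0.0078
```

Request:
move_arm(
  rows="0.4 -17 9 -0.003 0 0.01; 0.3 -17 9 -0.003 0 0.01; 0.2 -17 9 -0.001 0 0.01; 0 -15 7 0 0 0; 0 0 0 0 0 0; 0 0 0 0 0 0",
  newtons=60,
)

```text
time_s: 9.25
ee_pos: [0.6382, -0.0639, 0.2447]
eef_rot: [3.14, 0.002, 0.939]
force: [-0.2, 0.1, -6.1]
grip_width: 0.0308
```

Run:
```python
from h import *
plan([.6406,-.0704,.242],np.radians(53.6),1)
```

```text
t 9.25 d [ 2.4 -6.5 -2.7] tool d [-3.8  5.7  2.7] rv [0.001 0.002 0.004] max/row 7.394447454592445 0.2414749089757072
-3.8 5.7 2.7 0.0011 0.0017 0.0037
```

Request:
move_arm(
  rows="-3.5 5.2 2 0.001 0.002 0.003; 0 0 0 0 0 0; 0 0 0 0 0 0",
)

```text
time_s: 9.62
ee_pos: [0.6413, -0.0709, 0.2428]
eef_rot: [3.141, -0.001, 0.935]
force: [-0.1, 1.3, -5.9]
grip_width: 0.0304
```

```bash
python3 meas.py w_s2
python3 - <<'E'
from h import *
plan([.6406,-.0704,.242],np.radians(53.6),1)
s=snap('side','side2');crop('side2',240,150,400,270,5,'cs2')
E
```

```text
9.625 [ 0.64127119 -0.07091057  0.24284632] [ 3.14073313e+00 -8.10832038e-04  9.35256153e-01] [-0.11834113  1.31571042 -5.92069339] 0.030391339653677706
lug 392 [[-34.4, -5.1, 125.4], [-27.2, -1.8, 126.8], [-18.4, 4.4, 133.2]]
lug 364 [[16.4, -5.2, 126.2], [25.1, -2.1, 127.7], [32.1, 4.3, 134.0]]
ring n 1759 0.06717170261063021
ring [ 0.63280231 -0.06525702] [ 0.63536321 -0.06759038  0.0310405 ] 39
[(5, 49), (10, 49), (15, 49), (20, 48), (25, 49), (30, 49), (35, 49), (40, 49), (45, 49), (50, 49), (55, 66), (60, 67), (65, 66), (70, 67), (75, 67), (80, 67), (85, 66), (90, 67), (95, 66), (100, 67), (105, 66), (110, 66), (115, 66), (120, 64), (125, 66), (130, 65), (135, 64), (140, 64), (145, 64), (150, 65), (155, 64), (160, 66), (165, 65), (170, 66), (175, 66), (180, 66), (185, 66), (190, 66), (195, 66), (200, 66), (205, 67), (210, 66), (215, 67), (220, 67), (225, 66), (230, 67), (235, 48), (240, 49), (245, 49), (250, 49), (255, 49), (260, 49), (265, 49), (270, 49), (275, 59), (280, 66)]
ring in tool [ -1.   -6.9 174.8]
t 9.68 d [-0.6  0.5 -0.8] tool d [ 0.  -0.8  0.8] rv [ 0.001 -0.001 -0.   ] max/row 1.1552330074357195 0.06440005191364408
0.0 -0.8 0.8 0.0008 -0.0007 -0.0002
```

View pics/w_s2.png

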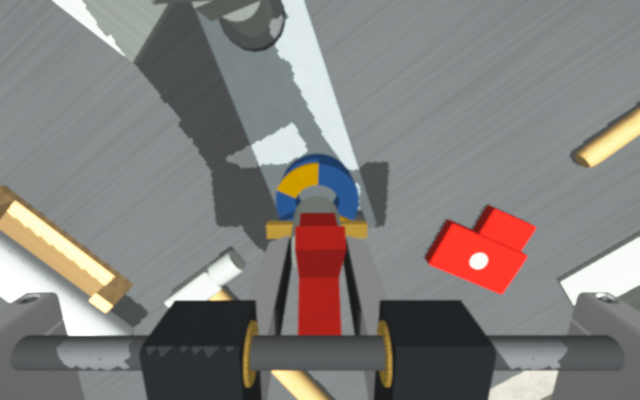

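View pics/cs2.png

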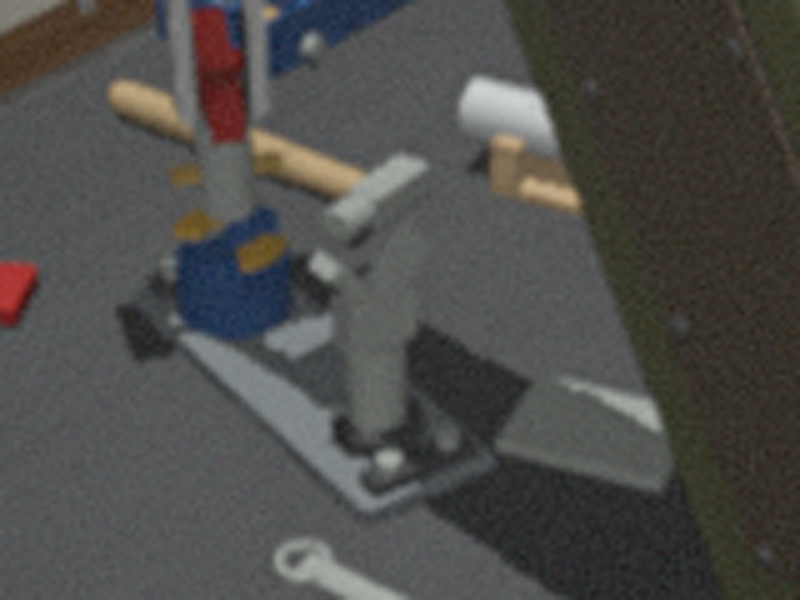

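Request:
move_arm(
  rows="0.3 -0.8 6 0.001 -0.001 0; 0 0 5 0 0 0; 0 0 5 0 0 0; 0 0 4 0 0 0",
)

```text
time_s: 10.22
ee_pos: [0.6406, -0.0699, 0.2214]
eef_rot: [-3.141, 0.0, 0.936]
force: [-0.2, -0.4, -6.2]
grip_width: 0.0306
```

```bash
cat > st.py <<'E'
from h import *
o=sensors.get_obs();print(o['force'].round(1),o['moment'].round(2));plan([.6407,-.0702,.19],np.radians(53.6),1)
E
python3 st.py
```

```text
[-0.2 -0.4 -6.2] [ 0.02 -0.14 -0.01]
t 10.22 d [  0.1  -0.3 -31.4] tool d [-0.2  0.3 31.4] rv [-0.  0.  0.] max/row 31.372743851524312 0.03483106585515161
-0.2 0.3 31.4 -0.0004 0.0004 0.0001
```

In the bore at 221 mm with no contact force. Continuing down.

Request:
move_arm(
  rows="-0.2 0.3 6 0 0 0; 0 0 5 0 0 0; 0 0 4 0 0 0",
)

```text
time_s: 10.6
ee_pos: [0.6407, -0.0702, 0.2052]
eef_rot: [-3.141, 0.0, 0.936]
force: [-0.1, 0.4, -5.9]
grip_width: 0.0303
```

```bash
python3 st.py
```

```text
[-0.1  0.4 -5.9] [-0.01 -0.12 -0.02]
t 10.6 d [ -0.    0.  -15.2] tool d [ 0.  -0.  15.2] rv [-0.001  0.     0.   ] max/row 15.172239390764584 0.0446380519556952
0.0 -0.0 15.2 -0.0006 0.0005 0.0001
```

Request:
move_arm(
  rows="0 0 4 0 0 0; 0 0 4 0 0 0; 0 0 3 0 0 0; 0 0 2 0 0 0",
)

```text
time_s: 11.1
ee_pos: [0.6407, -0.0703, 0.1912]
eef_rot: [-3.141, 0.0, 0.936]
force: [-0.2, -0.4, -6.0]
grip_width: 0.0305
```

```bash
python3 st.py
```

```text
[-0.2 -0.4 -6. ] [-0.03 -0.12 -0.01]
t 11.1 d [-0.   0.1 -1.2] tool d [ 0.  -0.1  1.2] rv [-0.001  0.     0.   ] max/row 1.2028031006085336 0.04585714445840684
0.0 -0.1 1.2 -0.0006 0.0005 0.0001
```

Request:
move_arm(
  rows="0 0 2.5 0 0 0; 0 0 2 0 0 0; 0 0 1 0 0 0; 0 0 0 0 0 0",
)

```text
time_s: 11.6
ee_pos: [0.6408, -0.0703, 0.1854]
eef_rot: [-3.141, 0.0, 0.936]
force: [-0.0, 0.0, -6.7]
grip_width: 0.0303
```

```bash
python3 st.py
```

```text
[-0.   0.  -6.7] [-0.01 -0.15 -0.04]
t 11.6 d [-0.1  0.1  4.6] tool d [ 0.  -0.1 -4.6] rv [-0.  0.  0.] max/row 4.588638274383416 0.03511483598051776
0.0 -0.1 -4.6 -0.0005 0.0004 0.0001
```

Request:
move_arm(
  rows="0 0 1 0 0 0; 0 0 1 0 0 0",
)

```text
time_s: 11.85
ee_pos: [0.6411, -0.0706, 0.1845]
eef_rot: [3.14, -0.0, 0.936]
force: [-3.3, -2.6, 4.7]
grip_width: 0.0308
```

```bash
python3 st.py
```

```text
[-3.3 -2.6  4.7] [-0.37  0.41  0.02]
t 11.85 d [-0.4  0.4  5.5] tool d [ 0.1 -0.5 -5.5] rv [ 0.001 -0.     0.   ] max/row 5.557495589681202 0.07103700996824668
0.1 -0.5 -5.5 0.0012 -0.0000 0.0000
```

Contact with the ledge at TCP z = 0.1845, as predicted. I'll raise it 1.2 mm and start twisting clockwise (+wz in the tool frame).

Request:
move_arm(
  rows="0 -0.4 -1.4 0.001 0 0; 0 0 0 0 0 0.05; 0 0 0 0 0 0.08; 0 0 0 0 0 0.08; 0 0 0 0 0 0.08",
)

```text
time_s: 12.48
ee_pos: [0.6403, -0.0698, 0.1847]
eef_rot: [-3.14, 0.001, 0.637]
force: [-0.5, 0.2, -5.1]
grip_width: 0.0306
```

```bash
python3 st.py
```

```text
[-0.5  0.2 -5.1] [ 0.05 -0.08  0.02]
t 12.47 d [ 0.4 -0.4  5.3] tool d [ 0.1  0.6 -5.3] rv [-0.002  0.001 -0.298] max/row 5.336498169978313 17.094751144987505
0.1 0.6 -5.3 -0.0021 0.0006 -0.2984
```

Request:
move_arm(
  rows="0 0.3 -0.6 -0.001 0 0.09; 0 0 0 0 0 0.1; 0 0 0 0 0 0.1; 0 0 0 0 0 0.1; 0 0 0 0 0 0.1; 0 0 0 0 0 0.1; 0 0 0 0 0 0.1; 0 0 0 0 0 0.06",
)

```text
time_s: 13.48
ee_pos: [0.6402, -0.0686, 0.1846]
eef_rot: [-3.14, 0.003, -0.138]
force: [-0.5, -0.8, -4.4]
grip_width: 0.0306
```

```bash
python3 st.py
```

```text
[-0.5 -0.8 -4.4] [-0.2  -0.    0.03]
t 13.47 d [ 0.5 -1.6  5.4] tool d [ 0.7  1.5 -5.4] rv [-0.003  0.002 -1.073] max/row 5.61665525890719 61.48590940180254
0.7 1.5 -5.4 -0.0034 0.0019 -1.0731
```

Request:
move_arm(
  rows="0.4 1 0 -0.002 0.001 0.06; 0.3 1 0 -0.001 0.001 0.06; 0 0.4 0 0 0 0.03; 0 0 0 0 0 0",
)

```text
time_s: 13.98
ee_pos: [0.6401, -0.0707, 0.1837]
eef_rot: [3.141, 0.003, -0.292]
force: [0.2, 0.0, -5.5]
grip_width: 0.031
```

```bash
python3 st.py
```

```text
[ 0.2  0.  -5.5] [-0.   -0.03  0.  ]
t 13.97 d [0.6 0.5 6.3] tool d [ 0.4 -0.6 -6.3] rv [-1.000e-03  3.000e-03 -1.228e+00] max/row 6.299480621624757 70.34567254307886
0.4 -0.6 -6.3 -0.0008 0.0031 -1.2278
```

Request:
move_arm(
  rows="0 0 1.5 0 0 0; 0 0 1.5 0 0 0; 0 0 1.5 0 0 0; 0 0 0 0 0 0",
)

```text
time_s: 14.48
ee_pos: [0.6401, -0.0705, 0.1788]
eef_rot: [3.141, 0.003, -0.29]
force: [-0.0, 0.4, -5.4]
grip_width: 0.0302
```

```bash
python3 st.py
```

```text
[-0.   0.4 -5.4] [-0.04 -0.07  0.01]
t 14.47 d [ 0.6  0.3 11.2] tool d [  0.5  -0.5 -11.2] rv [-1.000e-03  3.000e-03 -1.226e+00] max/row 11.240845701870272 70.23393640696624
0.5 -0.5 -11.2 -0.0010 0.0033 -1.2258
```

It's 5.7 mm below ledge level, so the lugs are in the notches. I'll lower the last bit and let go.

Request:
move_arm(
  rows="0 0 0.8 0 0 0; 0 0 0 0 0 0",
)

```text
time_s: 14.72
ee_pos: [0.6401, -0.0705, 0.1788]
eef_rot: [3.141, 0.003, -0.29]
force: [-0.1, -0.2, -5.7]
grip_width: 0.0304
```

Request:
move_arm(
  rows="0 0 0 0 0 0; 0 0 0 0 0 0; 0 0 0 0 0 0; 0 0 0 0 0 0; 0 0 0 0 0 0; 0 0 0 0 0 0",
  grip=1,
)

```text
time_s: 15.48
ee_pos: [0.6409, -0.0707, 0.1801]
eef_rot: [3.141, -0.001, -0.29]
force: [-0.1, 0.0, -0.6]
grip_width: 0.0869
```

```bash
python3 st.py;python3 -c "
from h import *
plan([.645,-.08,.33],-.29,6)"
```

```text
[-0.1  0.  -0.6] [ 0.02  0.01 -0.02]
t 15.47 d [-0.2  0.5  9.9] tool d [-0.3 -0.4 -9.9] rv [ 1.000e-03 -0.000e+00 -1.226e+00] max/row 9.954504049203361 70.22620123056316
-0.3 -0.4 -9.9 0.0009 -0.0004 -1.2257
t 15.47 d [  4.1  -9.3 149.9] tool d [   6.7    7.8 -149.9] rv [ 0.    -0.001 -0.   ] max/row 25.04810849638567 0.009336957601008826
1.1 1.3 -25.0 0.0001 -0.0001 -0.0000; 1.1 1.3 -25.0 0.0001 -0.0001 -0.0000; 1.1 1.3 -25.0 0.0001 -0.0001 -0.0000; 1.1 1.3 -25.0 0.0001 -0.0001 -0.0000; 1.1 1.3 -25.0 0.0001 -0.0001 -0.0000; 1.1 1.3 -25.0 0.0001 -0.0001 -0.0000
```

Request:
move_arm(
  rows="0 0 -8 0 0 0; 0 0 -15 0 0 0; 0 0 -25 0 0 0; 0 0 -35 0 0 0; 0 0 -40 0 0 0; 0 0 -20 0 0 0; 0 0 0 0 0 0; 0 0 0 0 0 0",
)

```text
time_s: 16.48
ee_pos: [0.6402, -0.0705, 0.3338]
eef_rot: [-3.142, -0.005, -0.29]
force: [-0.3, 0.1, -0.3]
grip_width: 0.0945
```

Run:
```python
from h import *
o=sensors.get_obs();snap('wrist','w_l');c,z,K,T=load('w_l');W=cloud(z,K,T);print(o['time_s'],o['ee_pos'])
b,g,r=[c[...,i].astype(int) for i in range(3)]
m=(r>90)&(g<60)&(b<60)&(W[...,2]>.08)&(W[...,2]<.17)&(np.hypot(W[...,0]-.64,W[...,1]+.07)<.06)
print('V rect',cv2.minAreaRect((W[m][:,:2]*1000).astype(np.float32)),np.percentile(W[m],[1,99],axis=0).round(4))
a=W[m];p=np.polyfit
v=(W[...,2]>.085)&(W[...,2]<.16)&(W[...,0]<.55)&(W[...,0]>.4)&(abs(W[...,1]+.03)<.1)
if v.sum()>30: print('vrest',v.sum(),cv2.minAreaRect((W[v][:,:2]*1000).astype(np.float32)),np.percentile(W[v][:,2],99))
```

```text
16.475 [ 0.64022536 -0.07045888  0.33380117]
V rect ((639.6098022460938, -71.69683837890625), (70.23713684082031, 19.743309020996094), 72.984375) [[ 0.6233 -0.1044  0.1136]
 [ 0.656  -0.0377  0.142 ]]
vrest 2841 ((487.0998840332031, -24.452159881591797), (69.88777160644531, 21.93634033203125), 73.12093353271484) 0.14137197222924522
```

View pics/w_l.png

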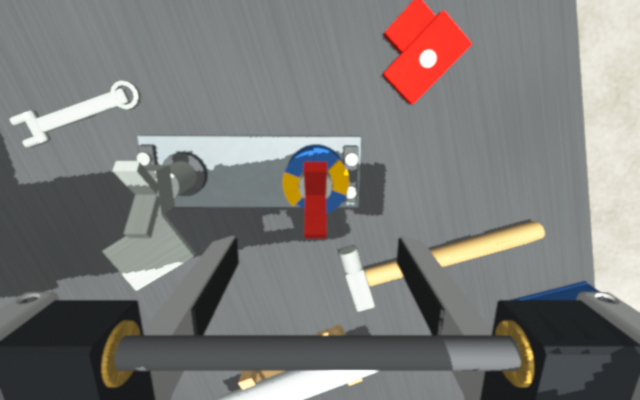

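The V-head is locked: V tops at z 0.142 as expected, yaw -17.0° against the rest's -16.9°, centre at (0.6396,-0.0717). Now the pipe.

Run:
```python
from h import *
plan([.533,-.345,.30],-1.428,8)
```

```text
t 16.52 d [-107.3 -274.5  -33.8] tool d [-24.4 293.8  33.6] rv [-0.003 -0.005  1.138] max/row 37.084767368706466 8.149552154223256
-3.1 36.7 4.2 -0.0004 -0.0006 0.1422; 2.2 36.8 4.2 -0.0004 -0.0006 0.1422; 7.4 36.1 4.2 -0.0004 -0.0006 0.1422; 12.4 34.7 4.2 -0.0004 -0.0006 0.1422; 17.2 32.6 4.2 -0.0004 -0.0006 0.1422; 21.7 29.8 4.2 -0.0004 -0.0006 0.1422; 25.7 26.4 4.2 -0.0004 -0.0006 0.1422; 29.2 22.5 4.2 -0.0004 -0.0006 0.1422
```

Request:
move_arm(
  rows="-3 35 4 0 -0.001 0.14; 2 39 4 0 0 0.14; 8 38 4 0 -0.001 0.14; 13 36 4 0 -0.001 0.14; 18 33 4 0 -0.001 0.14; 22 30 4 0 0 0.14; 25 25 4 0 0 0.14; 23 18 4 0 0 0.14; 0 0 0 0 0 0; 0 0 0 0 0 0",
)

```text
time_s: 17.77
ee_pos: [0.5288, -0.3473, 0.2898]
eef_rot: [3.131, 0.01, -1.443]
force: [-0.7, 0.1, 0.3]
grip_width: 0.0939
```

```bash
cat > pm.py <<'E'
from h import *
import sys
o=sensors.get_obs();fn=sys.argv[1];snap('wrist',fn);c,z,K,T=load(fn);W=cloud(z,K,T);print(o['time_s'],o['ee_pos'],o['eef_rot'])
m=(W[...,2]>.045)&(W[...,2]<.07)&(abs(W[...,0]-.53)<.16)&(abs(W[...,1]+.345)<.06)&(c.min(2)>70)&((c.max(2).astype(int)-c.min(2))<45)
n,l,s,_=cv2.connectedComponentsWithStats(m.astype(np.uint8));i=1+np.argmax(s[1:,4]);m=l==i
P=(W[m][:,:2]*1000).astype(np.float32);print('pipe',m.sum(),cv2.minAreaRect(P),np.percentile(W[m][:,2],[1,50,98]))
x=W[m];k=x[:,2]>np.percentile(x[:,2],60);pf=np.polyfit(x[k][:,0],x[k][:,1],1);print('crest',np.degrees(np.arctan(pf[0])),np.polyval(pf,.533),'x range',np.percentile(x[:,0],[.5,99.5]))
E
python3 pm.py w_p2
```

```text
17.775 [ 0.52882939 -0.34734656  0.28977774] [ 3.1307327   0.01032431 -1.44289321]
pipe 9564 ((528.7694091796875, -346.93402099609375), (241.00601196289062, 39.96245574951172), 8.464284896850586) [0.04629124 0.05847501 0.06178247]
crest 8.408004936421309 -0.34653146722113176 x range [0.41183615 0.64719101]
```

View pics/w_p2.png

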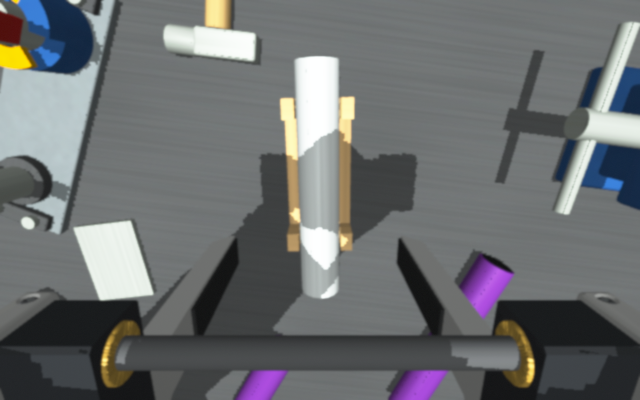

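Run:
```python
from h import *
plan([.5288,-.3469,.160],-1.4233,4)
```

```text
t 17.82 d [-1.000e-01  3.000e-01 -1.298e+02] tool d [  1.   -1.4 129.8] rv [ 0.011  0.01  -0.02 ] max/row 32.44754178728723 0.35246787225041887
0.2 -0.3 32.4 0.0027 0.0026 -0.0049; 0.2 -0.3 32.4 0.0027 0.0026 -0.0049; 0.1 -0.2 32.4 0.0027 0.0026 -0.0049; -0.0 -0.1 32.4 0.0027 0.0026 -0.0049
```

Request:
move_arm(
  rows="0 0 25 0.004 0.004 -0.007; 0 0 32 0.004 0.004 -0.007; 0 0 32 0.003 0.003 -0.006; 0 0 25 0 0 0; 0 0 0 0 0 0",
)

```text
time_s: 18.45
ee_pos: [0.5311, -0.3419, 0.1737]
eef_rot: [-3.139, -0.002, -1.408]
force: [0.5, -0.2, 1.1]
grip_width: 0.0939
```

Run:
```python
from h import *
plan([.5288,-.3469,.119],-1.4233,3)
```

```text
t 18.45 d [ -2.3  -5.  -54.7] tool d [ 4.5  3.2 54.7] rv [-0.002 -0.002  0.015] max/row 18.33662010934829 0.2900821550603946
1.5 1.1 18.2 -0.0007 -0.0007 0.0050; 1.5 1.1 18.2 -0.0007 -0.0007 0.0050; 1.5 1.0 18.2 -0.0007 -0.0007 0.0050
```

Request:
move_arm(
  rows="1.5 1 15 -0.001 -0.001 0.005; 1.5 1 18 -0.001 -0.001 0.005; 1 1 14 0 0 0.005; 0 0 3 0 0 0; 0 0 0 0 0 0",
)

```text
time_s: 19.08
ee_pos: [0.5298, -0.3464, 0.1228]
eef_rot: [-3.139, -0.002, -1.422]
force: [-0.1, 0.0, -0.1]
grip_width: 0.0944
```

Run:
```python
from h import *
plan([.5288,-.3469,.119],-1.4233,1)
```

```text
t 19.07 d [-1.  -0.5 -3.8] tool d [0.3 1.  3.8] rv [-0.002 -0.002  0.001] max/row 3.93608206396858 0.17366550260281963
0.3 1.0 3.8 -0.0022 -0.0019 0.0008
```

Request:
move_arm(
  rows="0.3 1 3.8 -0.002 -0.002 0; 0 0 0 0 0 0; 0 0 0 0 0 0; 0 0 0 0 0 0; 0 0 0 0 0 0; 0 0 0 0 0 0; 0 0 0 0 0 0",
  grip=-1,
  newtons=50,
)

```text
time_s: 19.95
ee_pos: [0.5292, -0.3471, 0.1202]
eef_rot: [-3.14, -0.001, -1.422]
force: [-0.8, -0.3, -0.4]
grip_width: 0.0407
```

Request:
move_arm(
  rows="0 0 -3 0 0 0; 0 0 -8 0 0 0; 0 0 -15 0 0 0; 0 0 -25 0 0 0; 0 0 -35 0 0 0; 0 0 -40 0 0 0; 0 0 -35 0 0 0; 0 0 -10 0 0 0; 0 0 0 0 0 0; 0 0 0 0 0 0",
)

```text
time_s: 21.2
ee_pos: [0.5279, -0.3463, 0.2989]
eef_rot: [3.142, 0.0, -1.422]
force: [1.0, -0.4, -4.1]
grip_width: 0.041
```

Run:
```python
from h import *
o=sensors.get_obs();snap('wrist','w_p3');c,z,K,T=load('w_p3');W=cloud(z,K,T);M=rot(o['eef_rot']);L=(W-o['ee_pos'])@M*1e3
print(o)
for v in range(20,300,20):
    k=(abs(L[v,:,0])<24)&(L[v,:,2]>50)&(L[v,:,2]<110); 
    if k.sum()>5: print(v,k.sum(),np.percentile(L[v][k],[2,98],axis=0).round(1).tolist())
plan([.5635,-.048,.29],np.radians(-17-90),8)
```

```text
{'time_s': 21.2, 'qpos': array([-6.38664683e-01,  4.86477112e-01,  1.27237915e+00,  1.00736425e-04,
        1.38284891e+00,  7.83702094e-01]), 'joint_vel': array([-0.00107428,  0.0045755 ,  0.01043872, -0.00067952, -0.00160965,
       -0.00040116]), 'tau': array([ 1.99981907e-02, -6.83206415e+01, -3.86760378e+01,  6.30630716e-02,
       -8.32039659e-03,  1.21827143e-04]), 'ee_pos': array([ 0.52786245, -0.34631566,  0.29891106]), 'eef_rot': array([ 3.14158332e+00,  1.49554128e-04, -1.42238561e+00]), 'force': array([ 0.99250677, -0.4396495 , -4.07501829]), 'moment': array([0.01779101, 0.03157731, 0.03153521]), 'grip_width': 0.0410063221068092}
20 96 [[-17.8, -116.7, 58.3], [20.1, -113.4, 73.5]]
40 94 [[-17.7, -108.9, 58.8], [19.8, -106.6, 72.7]]
60 92 [[-17.4, -101.0, 59.1], [19.7, -99.5, 72.1]]
80 92 [[-17.9, -93.0, 58.5], [20.2, -92.1, 73.3]]
100 88 [[-17.7, -84.6, 59.1], [19.6, -84.5, 72.5]]
120 88 [[-17.5, -76.6, 58.5], [20.0, -76.0, 72.4]]
140 86 [[-18.0, -68.5, 58.9], [19.7, -67.0, 73.4]]
160 86 [[-17.8, -60.1, 58.6], [20.1, -57.6, 74.0]]
180 84 [[-17.6, -51.4, 58.5], [20.0, -48.3, 72.4]]
200 83 [[-18.1, -42.4, 58.6], [19.9, -38.2, 73.1]]
220 81 [[-17.9, -33.0, 58.7], [19.8, -28.0, 72.7]]
240 85 [[-22.9, -23.3, 58.8], [20.2, -9.2, 91.5]]
260 96 [[-22.6, -13.4, 58.5], [23.1, -5.2, 74.9]]
280 95 [[-19.2, -7.5, 50.5], [22.0, 5.7, 73.5]]
t 21.25 d [ 35.7 298.4  -8.8] tool d [-289.8  -79.4    8.8] rv [0.    0.    0.445] max/row 37.57524357374124 3.187401025934652
-36.2 -9.9 1.1 0.0000 0.0000 0.0556; -36.7 -7.9 1.1 0.0000 0.0000 0.0556; -37.1 -5.8 1.1 0.0000 0.0000 0.0556; -37.4 -3.8 1.1 0.0000 0.0000 0.0556; -37.5 -1.7 1.1 0.0000 0.0000 0.0556; -37.6 0.4 1.1 0.0000 0.0000 0.0556; -37.5 2.5 1.1 0.0000 0.0000 0.0556; -37.3 4.6 1.1 0.0000 0.0000 0.0556
```

View pics/w_p3.png

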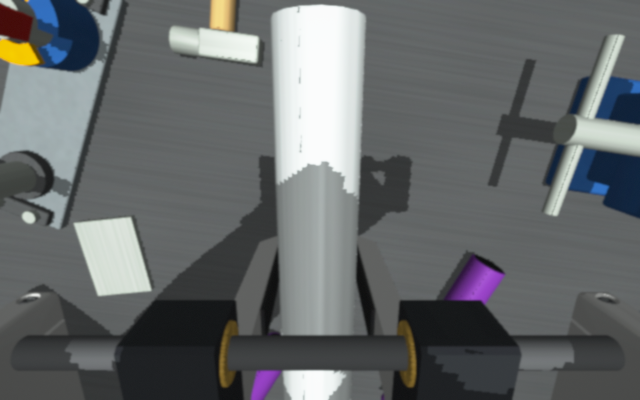

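The pipe is held level and centred: its end is at -120 mm along the tool and the crest 58.5 mm below the TCP, so the axis is at about 79.5 mm. Moving over the rests.

Request:
move_arm(
  rows="-30 -10 0 0 0 0.055; -38 -8 1 0 0 0.055; -40 -6 1 0 0 0.055; -40 -4 1 0 0 0.055; -40 -2 1 0 0 0.056; -40 0 1 0 0 0.056; -35 2 1 0 0 0.056; -25 3 1 0 0 0.055; 0 0 0 0 0 0; 0 0 0 0 0 0",
)

```text
time_s: 22.5
ee_pos: [0.5648, -0.0486, 0.2801]
eef_rot: [3.123, 0.001, -1.88]
force: [0.2, -0.3, -4.4]
grip_width: 0.0412
```

```bash
cat > sp.py <<'E'
from h import *
o=sensors.get_obs();print(o['force'].round(1),o['moment'].round(2));plan([.5632,-.0480,.2235],np.radians(-107),1)
E
python3 sp.py
```

```text
[ 0.2 -0.3 -4.4] [ 0.01 -0.01  0.02]
t 22.5 d [ -1.6   0.6 -56.6] tool d [-0.1  0.6 56.6] rv [ 0.018  0.001 -0.013] max/row 56.60160102571998 1.2864177797696787
-0.1 0.6 56.6 0.0184 0.0007 -0.0128
```

Request:
move_arm(
  rows="0 0.5 6 0.018 0.001 -0.013; 0 0 12 0 0 0; 0 0 12 0 0 0; 0 0 8 0 0 0; 0 0 0 0 0 0",
)

```text
time_s: 23.12
ee_pos: [0.5635, -0.0505, 0.2379]
eef_rot: [3.14, -0.001, -1.868]
force: [0.8, 0.3, -4.4]
grip_width: 0.041
```

```bash
python3 sp.py
python3 - <<'E'
from h import *
o=sensors.get_obs();snap('wrist','w_p4')
E
```

```text
[ 0.8  0.3 -4.4] [0.09 0.01 0.05]
t 23.12 d [ -0.3   2.5 -14.4] tool d [-2.3  1.  14.4] rv [ 0.001 -0.001 -0.   ] max/row 14.631984632982704 0.10008889034168697
-2.3 1.0 14.4 0.0014 -0.0009 -0.0004
```

View pics/w_p4.png

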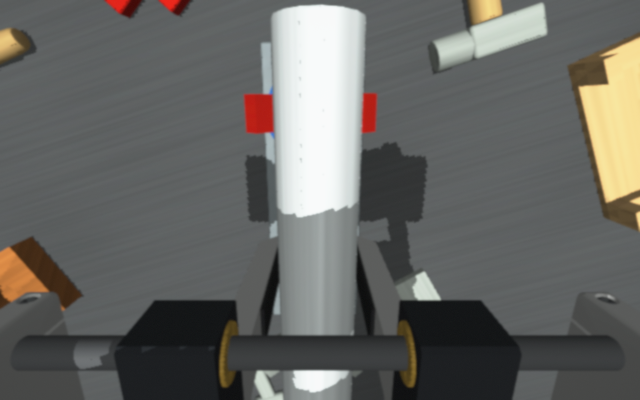

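The pipe (columns 272–366) sits slightly right of the V's middle (245–376), which matches the -2.3 mm correction. I'll apply it and lower slowly.

Request:
move_arm(
  rows="-2.3 1 4 0.001 -0.001 0; 0 0 4 0 0 0; 0 0 2 0 0 0; 0 0 0 0 0 0",
)

```text
time_s: 23.68
ee_pos: [0.5636, -0.0477, 0.2285]
eef_rot: [-3.14, 0.001, -1.868]
force: [-0.2, -0.1, -3.8]
grip_width: 0.0412
```

```bash
python3 sp.py
```

```text
[-0.2 -0.1 -3.8] [ 0.01  0.01 -0.  ]
t 23.68 d [-0.4 -0.3 -5. ] tool d [0.4 0.3 5. ] rv [-0.002  0.001 -0.   ] max/row 4.986173181061052 0.10051730050459275
0.4 0.3 5.0 -0.0017 0.0005 -0.0002
```

Request:
move_arm(
  rows="0.3 0.3 2 -0.001 0 0; 0 0 1.5 0 0 0; 0 0 1 0 0 0; 0 0 0 0 0 0",
)

```text
time_s: 24.18
ee_pos: [0.5633, -0.048, 0.2239]
eef_rot: [-3.14, 0.001, -1.868]
force: [-0.1, 0.0, -3.5]
grip_width: 0.0409
```

```bash
python3 sp.py
```

```text
[-0.1  0.  -3.5] [ 0.09  0.01 -0.02]
t 24.18 d [-0.1 -0.  -0.4] tool d [0.  0.1 0.4] rv [-0.001  0.001 -0.   ] max/row 0.4476629819725121 0.07542760654714172
0.0 0.1 0.4 -0.0011 0.0006 -0.0003
```

Request:
move_arm(
  rows="0 0 0.8 0 0 0; 0 0 0.6 0 0 0; 0 0 0 0 0 0",
)

```text
time_s: 24.55
ee_pos: [0.5635, -0.0479, 0.2231]
eef_rot: [-3.14, 0.001, -1.868]
force: [0.4, 0.6, -3.1]
grip_width: 0.0409
```

```bash
python3 sp.py
```

```text
[ 0.4  0.6 -3.1] [0.16 0.07 0.03]
t 24.55 d [-0.3 -0.1  0.4] tool d [ 0.2  0.3 -0.4] rv [-0.002  0.001 -0.   ] max/row 0.5068796647727287 0.13256400122935924
0.2 0.3 -0.4 -0.0020 0.0011 -0.0003
```

Request:
move_arm(
  rows="0 0 0.8 -0.001 0 0; 0 0 0 0 0 0",
)

```text
time_s: 24.8
ee_pos: [0.5637, -0.0478, 0.223]
eef_rot: [-3.14, 0.001, -1.868]
force: [-1.0, 0.4, -1.9]
grip_width: 0.0414
```

Request:
move_arm(
  rows="0 0 0 0 0 0; 0 0 0 0 0 0; 0 0 0 0 0 0; 0 0 0 0 0 0; 0 0 0 0 0 0; 0 0 0 0 0 0",
  grip=0.6,
  newtons=20,
)

```text
time_s: 25.55
ee_pos: [0.5639, -0.0481, 0.2231]
eef_rot: [-3.139, 0.001, -1.868]
force: [-1.0, -0.1, 0.4]
grip_width: 0.0752
```

```bash
python3 sp.py
```

```text
[-1.  -0.1  0.4] [ 0.02 -0.01 -0.01]
t 25.55 d [-0.7  0.1  0.4] tool d [ 0.2  0.7 -0.4] rv [-0.003  0.001 -0.   ] max/row 0.8375507812377492 0.18686131545068274
0.2 0.7 -0.4 -0.0031 0.0011 -0.0002
```

Request:
move_arm(
  rows="0 0 -5 0 0 0; 0 0 -12 0 0 0; 0 0 -20 0 0 0; 0 0 -30 0 0 0; 0 0 -35 0 0 0; 0 0 -30 0 0 0; 0 0 -20 0 0 0; 0 0 0 0 0 0; 0 0 0 0 0 0",
)

```text
time_s: 26.68
ee_pos: [0.5626, -0.0479, 0.3854]
eef_rot: [-3.135, 0.002, -1.868]
force: [0.2, -0.8, -0.8]
grip_width: 0.0752
```

Run:
```python
from h import *
snap('side','side9');snap('top','top9')
o=sensors.get_obs();snap('wrist','w_f');c,z,K,T=load('w_f');W=cloud(z,K,T);print(o['time_s'],o['ee_pos'],o['eef_rot'],o['grip_width'])
m=(W[...,2]>.15)&(W[...,2]<.18)&(c.max(2).astype(int)-c.min(2)<45)&(abs(W[...,1]+.048)<.09)&(abs(W[...,0]-.563)<.16)
print(m.sum(),cv2.minAreaRect((W[m][:,:2]*1000).astype(np.float32)),np.percentile(W[m][:,2],98))
x=W[m];e=np.array([np.cos(np.radians(-16.8)),np.sin(np.radians(-16.8))]);s=(x[:,:2]-[.5635,-.048])@e
for a in np.arange(-.12,.121,.03):
    k=abs(s-a)<.01
    if k.sum()>20: print(a.round(2),np.percentile(x[k][:,2],97).round(4))
b,g,r=[c[...,i].astype(int) for i in range(3)]
m=(r>90)&(g<60)&(b<60)&(W[...,2]>.08)&(W[...,2]<.17)&(np.hypot(W[...,0]-.64,W[...,1]+.07)<.06)
print('V rect',cv2.minAreaRect((W[m][:,:2]*1000).astype(np.float32)),np.percentile(W[m][:,2],98))
im=cv2.imread('pics/side9.png')[150:270,230:390];cv2.imwrite('pics/fin.png',np.hstack([cv2.imread('pics/w_f.png'),]));crop('side9',230,150,390,270,5,'cs9')
```

```text
26.775 [ 0.56264158 -0.04794139  0.38521357] [-3.13511548e+00  1.55699974e-03 -1.86770440e+00] 0.07520125249606355
9644 ((563.2783813476562, -48.44468688964844), (39.447914123535156, 240.75814819335938), 73.0660629272461) 0.16450868776109287
-0.12 0.1643
-0.09 0.1644
-0.06 0.1644
-0.03 0.1644
0.0 0.1644
0.03 0.1642
0.06 0.1643
0.09 0.1643
0.12 0.1643
V rect ((638.9998168945312, -71.06600189208984), (68.76150512695312, 17.637895584106445), 73.84219360351562) 0.142071811170053
```

View pics/w_f.png

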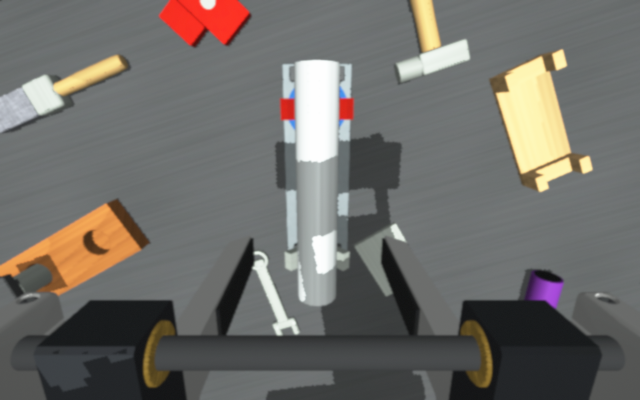

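View pics/cs9.png

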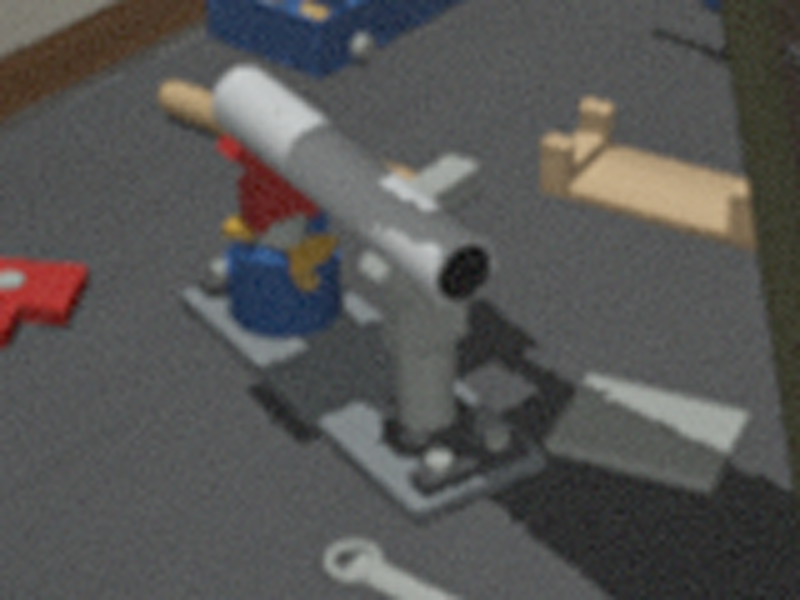

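View pics/top9.png

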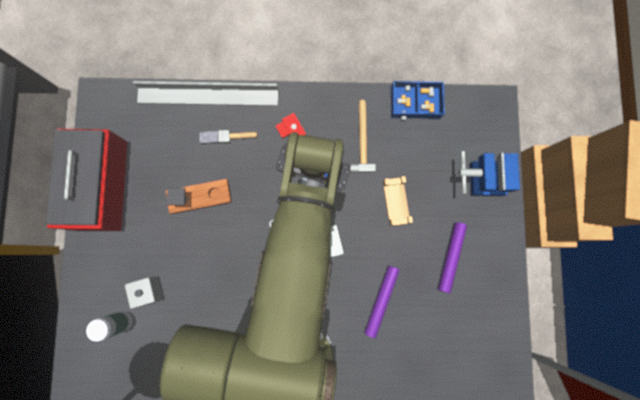

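The pipe lies level in both V's: its crest is at 0.1644 along its whole length (0.165 nominal), its centre is (0.5633,-0.0484) and its yaw is -16.9°. The V-head is locked, the other things are where they were, and the gripper is clear, so I'm handing in.

```bash
python3 -c "
from station import ctrl
print(ctrl.hand_in())"
```

```text
the job is handed in; nothing more can be done
None
```

The V-head is locked in the socket and the pipe lies in both V-rests. I handed the job in at about 27 s of the 67 s allowed; the hand-in reports no verdict.

- **V-head:** I lowered it with the lugs in the gaps until it touched the ledge, then lifted it slightly. I twisted it 70° clockwise, lowered it about 6 mm into the notches and let go. My last clear look before the pipe went on had the V tops at 142 mm as expected, the yaw within 0.2° of the fixed rest, and the axis about 1 mm from the socket's.
- **Pipe:** In the final wrist picture it is level, with its axis at about 143.5 mm (144 nominal). Its middle is within about 1 mm of the seat, and its direction matches the rest's.
- **Everything else:** In the final pictures, the bystanders I could see and the flat head look unmoved. The robot was clear of everything.

Two readings were odd:
- The gripper reported about 31 mm opening while holding the 20 mm thick V-head, though the head was held securely.
- With the pipe hiding part of the V-head, the final check read its yaw about 1° off.

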